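# Reload the bench cell processor

### The job

Get the cell processor ready and start it: take every spent (red-stained) cassette out of its station and put it in the yellow waste tray, and put each fresh cassette, right way up, in a station of its own and press it down until it sits flat and level on the deck. When all that is done, lower the lid gently until it is fully closed, and then press the green start button; leave the other things on the bench where they are.

Things in the scene. Friction and masses are not known exactly. Their poses are not given: they have to be found in the camera images.
- processor: bench cell processor: white box 360 mm along its x, 225 mm along its y (from y = -110 to +115 mm), flat top (deck) 80 mm above the bench; origin at the centre of its underside. Three cassette stations in a row along its x, 96 mm apart, in the lid-covered part of the deck; uncovered control strip with start button and display along its -y side; lid hinged along its +y edge.
- station1 (a point): centre of the pad of station 1 on the deck, 80 mm above the bench; axes as the processor's (y along a cassette's length, z up). A seated cassette has its origin here to about 1.5 mm, its y along this y, either way round. Four blue flared corner guides 23 mm high stand round each pad (1.5 mm play; flares catch 4 mm); the middle 60 mm of the cassette's long sides is free for fingers.
- station2 (a point): as station1, middle station. At each short end of a pad a sprung steel roller leans 2.5 mm over it: a cassette set down rests on the two rollers some 8 mm above the pad, perhaps slightly tilted; a push of some 8 to 15 N on the middle of its top takes it down onto the pad, where it stays; pushed at one end only, it stays tilted.
- station3 (a point): as station1 and station2, third station
- lid (a joint): angle of the processor's lid: 0 closed, grows as it opens to 1.9 at most; starts at 1.6 to 1.8. White shell with a clear window, 340 mm along the hinge, 155 mm from hinge to free edge, 36 mm deep, 0.5 kg. Stiff hinge: it stays where it is left and needs some 3 to 8 N near its free edge; fingertips can push it over and down by its flat outer face.
- lid_hinge (a point): middle of the lid's hinge axis, 84 mm above the bench; the axis runs along the processor's x. The open lid's free edge stands about 240 mm above the bench
- lid_edge (a point): middle of the lid's free edge at its outer face, 155 mm from the hinge axis along the lid and 36 mm off it towards the outer face. Axes of the lid: z out of the outer face (up when closed), -y from the hinge to the free edge
- start (a joint): travel of the green start button in m, 0 out, 0.006 fully pressed (5 N, springs back)
- start_top (a point): centre of the top of the start button, 28 mm across, on the control strip
- waste_tray: yellow open tray for spent cassettes, fixed, 170 mm along its x, 135 mm along its y, 50 mm high, 4 mm walls and floor; origin at the centre of its underside. Cassettes may lie on one another in it.
- fresh1: fresh cassette: flat rigid white plate, 58 mm along its x, 100 mm along its y, 18 mm thick, about 0.12 kg, pale blue-grey top face with four low blue domes; origin at the centre of its underside, z up when right way up. Starts flat on the bench to the right of the processor. May be absent (None).
- fresh2: as fresh1
- fresh3: as fresh1
- spent1: spent cassette: same plate as the fresh ones (58 x 100 x 18 mm, origin at the centre of its underside) but with a dark red stained top face and red domes; starts seated in one of the processor's stations and lifts straight out by its long sides. May be absent (None).
- spent2: as spent1
- spent3: as spent1
- tape_roll: bystander: roll of white tape, 48 mm across, 25 mm high; origin under its centre
- saline: bystander: standing bottle, 68 mm across, 170 mm high; origin under its centre
- jar: bystander: sample jar, 64 mm across, 80 mm high; origin under its centre
- marker: bystander: black marker pen, 14 mm thick, about 130 mm long, lying
- haemostat: bystander: steel clamp forceps, 140 mm long, lying flat
- bowl: bystander: steel bowl, 110 mm across, 45 mm high
Things that resemble listed ones, but are neither listed nor needed, are in the scene too. Leave any orange or purple look-alike of the fresh1 alone.

How it is judged:
On the way, in this order (a step that is already met when the one before it is completed fails the run):
1. with the lid still open, every spent cassette is in the waste tray and every fresh one sits level on the pad of a station (((horizontal distance between fresh1 and station1 below 0.005 m and z of fresh1 in the frame of station1 below 0.0025 m and angle between fresh1's own z axis and vertical below 0.035 rad) or (horizontal distance between fresh1 and station2 below 0.005 m and z of fresh1 in the frame of station2 below 0.0025 m and angle between fresh1's own z axis and vertical below 0.035 rad) or (horizontal distance between fresh1 and station3 below 0.005 m and z of fresh1 in the frame of station3 below 0.0025 m and angle between fresh1's own z axis and vertical below 0.035 rad)) and ((horizontal distance between fresh2 and station1 below 0.005 m and z of fresh2 in the frame of station1 below 0.0025 m and angle between fresh2's own z axis and vertical below 0.035 rad) or (horizontal distance between fresh2 and station2 below 0.005 m and z of fresh2 in the frame of station2 below 0.0025 m and angle between fresh2's own z axis and vertical below 0.035 rad) or (horizontal distance between fresh2 and station3 below 0.005 m and z of fresh2 in the frame of station3 below 0.0025 m and angle between fresh2's own z axis and vertical below 0.035 rad)) and ((horizontal distance between fresh3 and station1 below 0.005 m and z of fresh3 in the frame of station1 below 0.0025 m and angle between fresh3's own z axis and vertical below 0.035 rad) or (horizontal distance between fresh3 and station2 below 0.005 m and z of fresh3 in the frame of station2 below 0.0025 m and angle between fresh3's own z axis and vertical below 0.035 rad) or (horizontal distance between fresh3 and station3 below 0.005 m and z of fresh3 in the frame of station3 below 0.0025 m and angle between fresh3's own z axis and vertical below 0.035 rad)) and x of spent1 in the frame of waste_tray between -0.085 and 0.085 m and y of spent1 in the frame of waste_tray between -0.068 and 0.068 m and z of each of spent1, spent2, spent3 in the frame of waste_tray below 0.06 m and linear speed of each of spent1, spent2, spent3 below 0.03 m/s and x of spent2 in the frame of waste_tray between -0.085 and 0.085 m and y of spent2 in the frame of waste_tray between -0.068 and 0.068 m and x of spent3 in the frame of waste_tray between -0.085 and 0.085 m and y of spent3 in the frame of waste_tray between -0.068 and 0.068 m and value of joint lid above 0.5 rad), for 0.2 s.
2. the lid is closed (value of joint lid below 0.04 rad), for 0.2 s.
3. the start button is pressed (value of joint start above 0.004 m).
At the end, for the whole second after the job is handed in: Every spent cassette lies at rest in the waste tray (origin within its walls, below 60 mm); every fresh cassette is within 5 mm of the centre of a station, less than 2.5 mm above its pad and level to 0.035 rad, right way up; the lid is closed to 0.04 rad (((horizontal distance between fresh1 and station1 below 0.005 m and z of fresh1 in the frame of station1 below 0.0025 m and angle between fresh1's own z axis and vertical below 0.035 rad) or (horizontal distance between fresh1 and station2 below 0.005 m and z of fresh1 in the frame of station2 below 0.0025 m and angle between fresh1's own z axis and vertical below 0.035 rad) or (horizontal distance between fresh1 and station3 below 0.005 m and z of fresh1 in the frame of station3 below 0.0025 m and angle between fresh1's own z axis and vertical below 0.035 rad)) and ((horizontal distance between fresh2 and station1 below 0.005 m and z of fresh2 in the frame of station1 below 0.0025 m and angle between fresh2's own z axis and vertical below 0.035 rad) or (horizontal distance between fresh2 and station2 below 0.005 m and z of fresh2 in the frame of station2 below 0.0025 m and angle between fresh2's own z axis and vertical below 0.035 rad) or (horizontal distance between fresh2 and station3 below 0.005 m and z of fresh2 in the frame of station3 below 0.0025 m and angle between fresh2's own z axis and vertical below 0.035 rad)) and ((horizontal distance between fresh3 and station1 below 0.005 m and z of fresh3 in the frame of station1 below 0.0025 m and angle between fresh3's own z axis and vertical below 0.035 rad) or (horizontal distance between fresh3 and station2 below 0.005 m and z of fresh3 in the frame of station2 below 0.0025 m and angle between fresh3's own z axis and vertical below 0.035 rad) or (horizontal distance between fresh3 and station3 below 0.005 m and z of fresh3 in the frame of station3 below 0.0025 m and angle between fresh3's own z axis and vertical below 0.035 rad)) and x of spent1 in the frame of waste_tray between -0.085 and 0.085 m and y of spent1 in the frame of waste_tray between -0.068 and 0.068 m and z of each of spent1, spent2, spent3 in the frame of waste_tray below 0.06 m and linear speed of each of spent1, spent2, spent3 below 0.03 m/s and x of spent2 in the frame of waste_tray between -0.085 and 0.085 m and y of spent2 in the frame of waste_tray between -0.068 and 0.068 m and x of spent3 in the frame of waste_tray between -0.085 and 0.085 m and y of spent3 in the frame of waste_tray between -0.068 and 0.068 m and value of joint lid below 0.04 rad); the robot touches nothing.
It fails at once if the lid slams (moves down faster than 3 rad/s) (velocity of joint lid below -3 rad/s).
It fails at once if start pressed with the lid open (value of joint start above 0.004 m and value of joint lid above 0.15 rad).
It fails at once if a bystander is moved by more than 60 mm (distance of any of tape_roll, saline, jar, marker, haemostat, bowl from where it was at the start of the episode above 0.06 m).
Of fresh1, fresh2, fresh3 only 2 to 3 are there at a start; the rules pass over those that are not, and their reading is None.
Of spent1, spent2, spent3 only 2 to 3 are there at a start; the rules pass over those that are not, and their reading is None.
At some moment in a run one of fresh1, fresh2, fresh3 may be knocked a few centimetres aside while the robot is not near it.
Once in a run the grip may slacken for a moment while it holds something.
It also fails if it takes over 210 s, if anything falls off the work surface, if the arm or the gripper's body presses on something with over 40 N, if the wrist force passes 120 N, or if a joint passes its speed limit or range.

### The arm

A 7-joint arm with a two-finger parallel gripper is mounted at the origin on the work surface. World frame = base frame: x ahead of the robot, y to its left, z up, the work surface at z = 0. Lengths are in m, angles in rad, forces in N, time in s.
With the tool pointing down it reaches from about 0.4 to 0.85 m from the base axis. Payload 4.5 kg.
Tool frame: the origin (TCP) lies between the finger pads; the fingertips stand r.tip_reach ahead of it and the grasp point (between the pads) lies 3 mm ahead of it (r.tip_reach is the distance from the TCP to the fingertips, in m); z points along the fingers, y is the line along which they close (so a half turn about z gives the same grasp; the last joint's range is limited). The gripper opens to 88 mm and grips with 3 to 60 N. Pads are 18 mm wide; open, the fingers measure 123 mm over their backs; the gripper's body (75 mm by 187 mm) begins 45 mm behind the grasp point.
Start: joints at [1.231, 0.689, -0.195, 1.565, 0.157, 0.902, -0.215], TCP at [0.228, -0.582, 0.261] pointing down, gripper open.
Joint ranges: [-3.01, 3.01], [-0.46, 2.08], [-1.47, 1.51], [0.13, 2.56], [-1, 4.14], [0.04, 2.09], [-2.66, 2.66]. Speed limits (rad/s): [2.57, 2.57, 3.14, 3.14, 3.14, 3.14, 3.14].

### API

Orientations are given as a unit quaternion [x, y, z, w].
In Python, from plant import r gives the robot as it stands.
- The arm moves only by the tool step_arm, never from a script. Its argument "motion" is a list of rows, each an object with "dp": the shift along the tool's x, y, z in mm, a list of three; "twist": the turn, a rotation vector about the tool's x, y, z in rad, a list of three; "hand": the opening, from -1 (shut) to 1 (fully open). In form: [{"dp": [dx, dy, dz], "twist": [rx, ry, rz], "hand": hand}, ...]. A call has 1 to 5 rows; each row is the pose to reach, as a shift and turn from the pose commanded when the call began, along the tool's axes at that moment; what a row does not reach only later rows make up. A row lasts 1/8 s, in which the tool goes at most 62.5 mm and 10.7 degrees, less where a joint would pass 70% of its speed; a pose out of reach is approached as far as the arm can. A call with a gripper value outside its range is refused whole. The fingers move at their own pace and stop on an object; "force" is the grip in N (left out, the last holds). Time passes only in rows, so rows that repeat a pose let the fingers close. It gives the time, the measured TCP pose, the force, the opening and the grip force at its end, in the units of the state.
- r.get_state(): the state, without advancing time (a new reading comes with each control period).
- r.snapshot(name): name is "scene" or "side" or "wrist"; returns a dict with "pixels" (480x640x3 uint8, red, green, blue), "depth" (480x640 float32, m along the optical axis (not along the pixel's ray), 0 where there is no reading), "fx", "fy", "cx", "cy" (pixels), "xyz" and "orientation" of the camera in the world; the wrist camera has in their place "mount" (4x4, takes a point from camera to tool coordinates, whose origin is the TCP and whose axes are the flange's). Camera axes: x right, y down, z forward; pixel columns grow to the right and rows downward; lengths in m; the calibration is good to about 2 mm. The wrist camera is an equidistant fisheye: a pixel r from the principal point sees the ray r / f radians off the axis. A picture is of the moment at which its call begins: read the wrist's pose just before it.
- r.finish_job(): hands the job in; it is judged then, once.
Trained networks look in the newest picture that a camera, given by its name, has taken for a name from the list of things; names that differ only in an ending like _2 or _b are one class to them, and where a whole thing is asked for, a point or a joint stands for the part that bears it (a point fixed in the world has none). Each returns a list of dicts, best first, with "score" (0 to 1); they miss things now and then, are a little off and sometimes report something else, mostly with a low value. They report only what shows in the picture. A call takes as long as a camera call. They do not tell look-alikes from the thing itself.
- r.search_frame(camera, thing): "at" ([x, y, z] in m, in the coordinates of the camera as it stood for that picture, good to about 4 mm: the middle of the surface that is visible of it).
The state is a dict: "clock": time; "q": joint angles; "qd": joint speeds; "joint_torque": joint torques, N m; "tool_pos": TCP position; "eef_rot": TCP orientation; "contact_force": force on the tool from outside, world axes, zero at the start; "moment": the same for the moment, N m; "opening": opening from 0.0 (shut) to 1.0 (fully open); "finger_force": force on a finger pad.
Only numpy, scipy, OpenCV 4.12 (cv2) and the standard library are available. Lean on these libraries where they do the work, as an engineer would, in place of code of your own. Each camera call takes 0.05 s, during which the arm holds its last target. There are 200 camera calls.

## Working session

There is one attempt and no reset: what is moved stays moved. The work goes in short steps, Python scripts to look and compute and a tool call to move; the robot and the scene stay as the last step left them, time stands still between calls to the robot, and variables do not carry over. Pictures are saved under pics/ and viewed, at most 14 in all, crops included, and the job is handed in when it is done.

Besides the shell and the picture viewer there is one more tool, called after "Request:" by a JSON object that holds its "api" and its "payload". step_arm: Moves the arm, as the interface text tells. Its arguments: {"type":"object","properties":{"motion":{"type":"array"},"force":{"type":"number"}},"required":["motion"]}

```bash
ls; mkdir -p pics; cat > h.py <<'E'
import numpy as np, cv2
from scipy.spatial.transform import Rotation as R
from plant import r
def snap(cam,fn=None):
    st=r.get_state(); s=r.snapshot(cam)
    if fn: cv2.imwrite('pics/'+fn,s['pixels'][:,:,::-1])
    if cam=='wrist':
        T=np.eye(4);T[:3,:3]=R.from_quat(st['eef_rot']).as_matrix();T[:3,3]=st['tool_pos']
        s['T']=T@np.array(s['mount'])
    else:
        T=np.eye(4);o=np.array(s['orientation']);T[:3,:3]=o if o.shape==(3,3) else R.from_quat(o).as_matrix();T[:3,3]=s['xyz'];s['T']=T
    return s
def cloud(s,fish=False):
    v,u=np.mgrid[0:480,0:640]; a=(u-s['cx'])/s['fx'];b=(v-s['cy'])/s['fy'];z=s['depth']
    if fish:
        th=np.hypot(a,b); k=np.where(th>1e-6,np.tan(np.minimum(th,1.5))/np.maximum(th,1e-6),1); a=a*k;b=b*k
    P=np.stack([a*z,b*z,z],-1)
    return P@s['T'][:3,:3].T+s['T'][:3,3]
def find(cam,s,n):
    return [(np.round(s['T'][:3,:3]@np.array(d['at'])+s['T'][:3,3],3).tolist(),round(d['score'],2)) for d in r.search_frame(cam,n)]
E
python3 - <<'E'
from h import *
st=r.get_state();print(st,r.tip_reach)
for c in('scene','side'):
    s=snap(c,c+'0.png');np.savez('/tmp/'+c,**{k:v for k,v in s.items()})
    print(c,s['xyz'],s['orientation'],s['fx'],s['cx'],s['cy'])
    for n in 'processor station1 lid lid_edge start_top waste_tray fresh1 spent1 tape_roll saline jar marker haemostat bowl'.split(): print(n,find(c,s,n))
E
```

```text
pics
{'clock': 0.0, 'q': array([ 1.23078292,  0.68997807, -0.19454342,  1.56634131,  0.15732598,
        0.90251253, -0.21508507]), 'qd': array([-0.00015565,  0.00046598, -0.00096845,  0.00099713,  0.00080219,
       -0.00116351,  0.00032441]), 'joint_torque': array([-8.40785719e-05, -5.27556789e+01, -1.26642399e+00, -1.53423339e+01,
       -5.25781210e-02,  6.75153569e-03,  1.88327135e-04]), 'tool_pos': array([ 0.22797713, -0.58129808,  0.25991517]), 'eef_rot': array([ 9.82570506e-01,  1.85888008e-01, -2.38494351e-04, -8.89859961e-04]), 'contact_force': array([-0.35069602, -0.23692508,  0.63126813]), 'moment': array([-0.04566824,  0.00672746, -0.00056436]), 'finger_force': 0.0, 'opening': 1.0004021665018514} 0.022
scene [1.54032755 0.13811869 0.84176296] [ 0.60771649  0.64530903 -0.33730407 -0.31699037] 545.6446783082628 319.1594316056039 251.1955912723543
processor [([0.652, 0.163, 0.085], 0.61)]
station1 [([0.648, 0.166, 0.081], 0.79)]
lid [([0.616, 0.232, 0.198], 0.85)]
lid_edge [([0.614, 0.235, 0.197], 0.87), ([0.654, 0.163, 0.087], 0.55)]
start_top [([0.455, -0.179, 0.021], 0.6
[... 1051 characters left out ...]
], 0.51)]
lid_edge [([0.555, 0.25, 0.194], 0.77)]
start_top []
waste_tray [([0.423, -0.388, 0.014], 0.9)]
fresh1 [([0.243, -0.344, 0.015], 0.92), ([0.313, -0.129, 0.016], 0.9), ([0.445, -0.167, 0.02], 0.78), ([0.623, -0.155, 0.019], 0.77), ([0.639, -0.279, 0.019], 0.55)]
spent1 [([0.663, 0.086, 0.098], 0.65), ([0.471, 0.077, 0.097], 0.53), ([0.568, 0.083, 0.102], 0.45)]
tape_roll [([0.537, -0.242, 0.015], 0.63)]
saline [([0.778, -0.111, 0.091], 0.65)]
jar [([0.754, -0.223, 0.049], 0.73), ([0.591, 0.481, 0.021], 0.46)]
marker [([0.383, 0.378, 0.009], 0.94), ([0.559, 0.246, 0.14], 0.57)]
haemostat [([0.473, 0.454, 0.0], 0.71)]
bowl [([0.592, 0.481, 0.021], 0.88), ([0.556, 0.242, 0.138], 0.64)]
```

View pics/scene0.png

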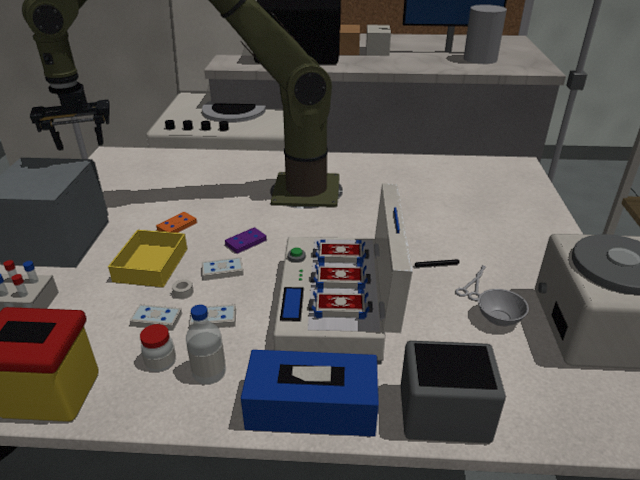

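View pics/side0.png

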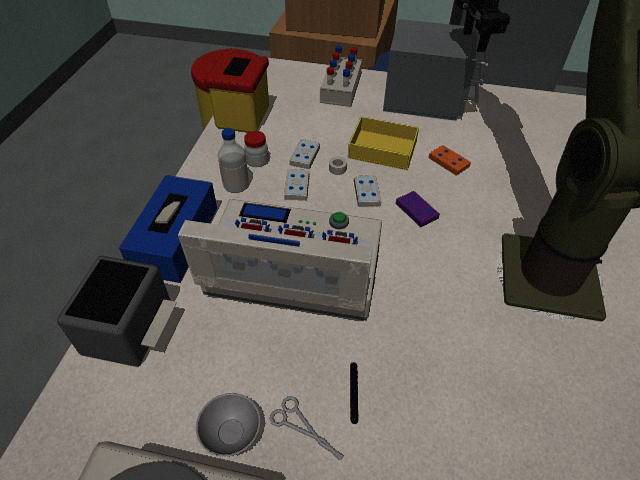

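Scene picture: the three fresh ones are at (222,268), (157,317) and (213,316), white with blue domes up. The look-alikes are orange (177,222) and purple (246,240). The spent ones are in the stations at (341,250), (341,274) and (341,301), the tray is at (149,258) and the green button at (297,254). Next I measure from the depth clouds.

```bash
cat >> h.py <<'E'
def rect(P,c,zr,rad=.08,mask=None):
    m=(np.hypot(P[...,0]-c[0],P[...,1]-c[1])<rad)&(P[...,2]>zr[0])&(P[...,2]<zr[1])
    if mask is not None:m&=mask
    Q=P[m]
    if len(Q)<10:return None
    (cx,cy),(w,h),a=cv2.minAreaRect((Q[:,:2]*1000).astype(np.float32))
    if w>h:w,h,a=h,w,a+90   # a = direction of short side
    a=(a+90)%180-90
    return dict(c=[round(cx,1),round(cy,1)],wh=[round(w,1),round(h,1)],short_deg=round(a,1),z=round(float(np.median(Q[:,2]))*1000,1),n=len(Q))
E
python3 - <<'E'
from h import *
for c in('scene','side'):
    s=dict(np.load('/tmp/'+c+'.npz'));P=cloud(s);px=s['pixels'].astype(int);
    red=(px[...,0]>90)&(px[...,1]<70)&(px[...,2]<70)
    hsv=cv2.cvtColor(s['pixels'],cv2.COLOR_RGB2HSV)
    print(c)
    for f in [(.455,-.18),(.628,-.14),(.638,-.29)]: print('F',rect(P,f,(.012,.03),.068))
    for f in [(.475,.1),(.573,.1),(.668,.1)]: print('S',rect(P,f,(.09,.11),.06,red))
    g=(hsv[...,0]>50)&(hsv[...,0]<80)&(hsv[...,1]>120)
    print('G',rect(P,(.47,.02),(.07,.13),.08,g))
    y=(hsv[...,0]>20)&(hsv[...,0]<35)&(hsv[...,1]>120)
    print('T',rect(P,(.42,-.38),(.04,.06),.14,y))
    white=(hsv[...,1]<60)&(hsv[...,2]>100)
    print('deck',rect(P,(.57,.1),(.074,.086),.25,white))
    print('lidtop',rect(P,(.57,.25),(.2,.28),.3))
    print('purple',rect(P,(.32,-.135),(.005,.03),.07),'or',rect(P,(.243,-.345),(.005,.03),.07))
    print('sal',rect(P,(.79,-.12),(.03,.3),.06),'tape',rect(P,(.54,-.245),(.015,.03),.04))
E
```

```text
scene
F {'c': [443.7, -175.6], 'wh': [65.1, 99.8], 'short_deg': 16.7, 'z': 20.4, 'n': 632}
F {'c': [626.0, -158.2], 'wh': [64.3, 98.5], 'short_deg': 9.4, 'z': 20.3, 'n': 534}
F {'c': [633.3, -287.7], 'wh': [64.6, 104.0], 'short_deg': -6.0, 'z': 20.1, 'n': 852}
S {'c': [466.5, 123.3], 'wh': [47.5, 59.3], 'short_deg': 2.8, 'z': 101.3, 'n': 89}
S {'c': [562.2, 117.3], 'wh': [46.7, 74.2], 'short_deg': 0.5, 'z': 101.0, 'n': 99}
S {'c': [660.9, 121.0], 'wh': [43.5, 74.1], 'short_deg': -1.8, 'z': 101.3, 'n': 107}
G {'c': [510.3, 20.9], 'wh': [24.0, 78.0], 'short_deg': -84.7, 'z': 103.7, 'n': 81}
T {'c': [426.3, -366.4], 'wh': [139.0, 176.6], 'short_deg': 85.2, 'z': 47.8, 'n': 778}
deck {'c': [565.2, 109.8], 'wh': [236.0, 364.8], 'short_deg': -88.4, 'z': 82.4, 'n': 3773}
lidtop {'c': [562.0, 237.0], 'wh': [38.5, 348.2], 'short_deg': -88.5, 'z': 240.0, 'n': 1904}
purple {'c': [311.3, -136.1], 'wh': [117.0, 123.4], 'short_deg': 21.6, 'z': 20.0, 'n': 651} or {'c': [236.1, -345.2], 'wh': [114.1, 132.9], 'short_deg': -0.2, 'z': 19.9, 'n': 543}
sal {'c': [793.3, -128.8], 'wh': [51.5, 68.4], 'short
[... 419 characters left out ...]
5.0, 21.4], 'wh': [26.9, 67.7], 'short_deg': -88.6, 'z': 100.7, 'n': 111}
T {'c': [427.1, -368.6], 'wh': [144.4, 169.7], 'short_deg': 84.7, 'z': 46.5, 'n': 527}
deck {'c': [566.3, 118.8], 'wh': [258.1, 356.9], 'short_deg': -88.3, 'z': 79.6, 'n': 2577}
lidtop {'c': [563.9, 237.1], 'wh': [41.2, 341.4], 'short_deg': -88.5, 'z': 236.0, 'n': 5462}
purple {'c': [313.5, -136.5], 'wh': [70.3, 105.6], 'short_deg': 49.6, 'z': 17.6, 'n': 799} or {'c': [237.9, -355.8], 'wh': [77.2, 102.6], 'short_deg': 55.1, 'z': 17.5, 'n': 624}
sal {'c': [779.4, -122.6], 'wh': [53.4, 68.1], 'short_deg': -62.1, 'z': 102.1, 'n': 1214} tape {'c': [535.6, -253.0], 'wh': [46.0, 49.8], 'short_deg': 11.2, 'z': 22.9, 'n': 171}
```

Request:
{"api": "step_arm", "payload": {"motion": [{"dp":[42,-19,-14],"twist":[0,0,-0.122],"hand":1},{"dp":[84,-38,-28],"twist":[0,0,-0.244],"hand":1},{"dp":[126,-57,-42],"twist":[0,0,-0.366],"hand":1},{"dp":[168,-76,-56],"twist":[0,0,-0.488],"hand":1},{"dp":[210,-95,-70],"twist":[0,0,-0.61],"hand":1}]}}

```text
clock: 2.12
tool_pos: [0.3899, -0.4156, 0.3314]
eef_rot: [0.881, 0.474, -0.0, 0.0]
contact_force: [0.3, 0.6, 0.5]
opening: 1.002
finger_force: 0.0
```

Request:
{"api": "step_arm", "payload": {"motion": [{"dp":[45,8,-14],"twist":[0,0,-0.122],"hand":1},{"dp":[91,17,-28],"twist":[0,0,-0.244],"hand":1},{"dp":[136,25,-42],"twist":[0,0,-0.367],"hand":1},{"dp":[227,42,-70],"twist":[0,0,-0.612],"hand":1},{"dp":[227,42,-70],"twist":[0,0,-0.612],"hand":1}]}}

```text
clock: 2.75
tool_pos: [0.552, -0.2477, 0.4019]
eef_rot: [0.696, 0.718, 0.001, 0.0]
contact_force: [0.1, -0.0, -0.1]
opening: 0.996
finger_force: 0.0
```

```bash
cat >> h.py <<'E'
def goto(xyz,yaw=None,st=None):
    """dp (mm) and twist from the present pose to world target, tool straight down with tool-x at yaw deg"""
    st=st or r.get_state();A=R.from_quat(st['eef_rot'])
    dp=A.inv().apply(np.array(xyz)-st['tool_pos'])*1000
    tw=np.zeros(3)
    if yaw is not None:
        c,s_=np.cos(np.radians(yaw)),np.sin(np.radians(yaw))
        B=R.from_matrix(np.array([[c,s_,0],[s_,-c,0],[0,0,-1]]));tw=(A.inv()*B).as_rotvec()
    print('goto',np.round(xyz,3),'dp',np.round(dp,1),'tw',np.round(tw,3))
def pose():
    st=r.get_state();X=R.from_quat(st['eef_rot']).as_matrix()
    print('t',round(st['clock'],2),'pos',np.round(st['tool_pos'],4),'yaw',round(float(np.degrees(np.arctan2(X[1,0],X[0,0]))),2),'tilt',round(float(np.degrees(np.arccos(-X[2,2]))),2),'F',np.round(st['contact_force'],1),'open',round(st['opening'],3),'ff',round(st['finger_force'],1),'q7',round(st['q'][6],2));return st
E
python3 - <<'E'
from h import *
pose();s=snap('wrist','w1.png');print(s['mount'],s['fx'],s['cx'],s['cy']);P=cloud(s,True)
for f in [(.444,-.176),(.626,-.158),(.635,-.288)]: print('F',rect(P,f,(.012,.03),.068))
hsv=cv2.cvtColor(s['pixels'],cv2.COLOR_RGB2HSV)
y=(hsv[...,0]>20)&(hsv[...,0]<35)&(hsv[...,1]>120)
print('T',rect(P,(.426,-.368),(.04,.06),.14,y))
print(find('wrist',s,'fresh1'))
goto((.565,.05,.4),91.5)
E
```

```text
t 2.75 pos [ 0.552  -0.2477  0.4019] yaw 91.81 tilt 0.17 F [ 0.1 -0.  -0.1] open 0.996 ff 0.0 q7 0.1
[[ 6.25580307e-04 -9.66858841e-01 -2.55310770e-01  6.53541270e-02]
 [ 9.99999775e-01  6.66926785e-04 -7.53743885e-05 -2.24801765e-04]
 [ 2.43149985e-04 -2.55310665e-01  9.66859041e-01 -1.24012535e-01]
 [ 0.00000000e+00  0.00000000e+00  0.00000000e+00  1.00000000e+00]] 371.64829954431775 323.25371309695254 240.5690720870584
F {'c': [442.5, -178.6], 'wh': [59.3, 101.3], 'short_deg': 16.2, 'z': 18.6, 'n': 2962}
F {'c': [625.1, -161.5], 'wh': [59.0, 101.1], 'short_deg': 9.5, 'z': 18.6, 'n': 3012}
F {'c': [633.5, -290.2], 'wh': [58.4, 101.0], 'short_deg': -4.6, 'z': 18.4, 'n': 2807}
T {'c': [426.2, -369.2], 'wh': [136.2, 170.1], 'short_deg': 84.5, 'z': 49.0, 'n': 1404}
[([0.316, -0.142, 0.021], 0.95), ([0.446, -0.179, 0.018], 0.91), ([0.622, -0.162, 0.017], 0.78), ([0.631, -0.288, 0.018], 0.74), ([0.242, -0.352, 0.02], 0.56)]
goto [0.565 0.05  0.4  ] dp [295.6  21.8   2.9] tw [ 0.005 -0.002  0.007]
```

Request:
{"api": "step_arm", "payload": {"motion": [{"dp":[60,4,0],"twist":[0,0,0],"hand":1},{"dp":[120,9,0],"twist":[0,0,0],"hand":1},{"dp":[180,13,0],"twist":[0,0,0],"hand":1},{"dp":[240,18,0],"twist":[0.005,0,0.007],"hand":1},{"dp":[296,22,0],"twist":[0.005,-0.002,0.007],"hand":1}]}}

```text
clock: 3.48
tool_pos: [0.5641, 0.0459, 0.4005]
eef_rot: [0.702, 0.713, -0.003, -0.001]
contact_force: [0.3, -0.4, 0.3]
opening: 0.997
finger_force: 0.0
```

```bash
python3 - <<'E'
from h import *
pose();s=snap('wrist','w2.png');P=cloud(s,True);px=s['pixels'].astype(int);np.savez('/tmp/w2',**s)
hsv=cv2.cvtColor(s['pixels'],cv2.COLOR_RGB2HSV)
for f in [(.47,.11),(.565,.113),(.66,.116)]:
    m=(abs(P[...,0]-f[0])<.034);print('S',rect(P,f,(.095,.1005),.07,m),rect(P,f,(.0935,.1005),.07,m&((hsv[...,0]<10)|(hsv[...,0]>170))&(hsv[...,1]>100)))
g=(hsv[...,0]>50)&(hsv[...,0]<80)&(hsv[...,1]>120)
print('G',rect(P,(.48,.02),(.07,.13),.05,g))
print('deck',rect(P,(.57,.1),(.076,.084),.25))
b=(hsv[...,0]>100)&(hsv[...,0]<125)&(hsv[...,1]>120)
print('guides',rect(P,(.565,.113),(.1,.115),.18,b))
print('lid',rect(P,(.565,.25),(.2,.28),.25))
for n in('start_top','station1','spent1'):print(n,find('wrist',s,n))
E
```

```text
t 3.48 pos [0.5641 0.0459 0.4005] yaw 90.9 tilt 0.35 F [ 0.3 -0.4  0.3] open 0.997 ff 0.0 q7 -0.43
S {'c': [469.3, 120.8], 'wh': [67.7, 112.1], 'short_deg': 1.1, 'z': 98.6, 'n': 4258} {'c': [468.7, 121.7], 'wh': [45.4, 90.9], 'short_deg': 1.8, 'z': 98.6, 'n': 2305}
S {'c': [565.0, 123.9], 'wh': [67.4, 111.1], 'short_deg': 0.4, 'z': 98.5, 'n': 4524} {'c': [564.6, 124.5], 'wh': [44.4, 91.4], 'short_deg': 1.2, 'z': 98.5, 'n': 2470}
S {'c': [660.2, 126.6], 'wh': [67.6, 112.5], 'short_deg': 0.1, 'z': 98.5, 'n': 4235} {'c': [660.5, 127.2], 'wh': [45.1, 90.9], 'short_deg': 2.1, 'z': 98.5, 'n': 2282}
G {'c': [483.0, 17.4], 'wh': [25.9, 26.0], 'short_deg': 60.5, 'z': 101.6, 'n': 403}
deck {'c': [594.1, 116.7], 'wh': [251.5, 417.1], 'short_deg': -88.6, 'z': 80.6, 'n': 32141}
guides {'c': [565.2, 124.0], 'wh': [116.9, 267.3], 'short_deg': -88.4, 'z': 102.1, 'n': 701}
lid {'c': [561.8, 231.9], 'wh': [36.0, 341.4], 'short_deg': -88.9, 'z': 238.3, 'n': 8487}
start_top [([0.486, 0.02, 0.104], 0.87), ([0.533, -0.263, 0.025], 0.19)]
station1 [([0.564, 0.18, 0.085], 0.62)]
spent1 [([0.661, 0.123, 0.099], 0.77), ([0.564, 0.121, 0.099], 0.76), ([0.471, 0.119, 0.096], 0.73)]
```

View pics/w2.png

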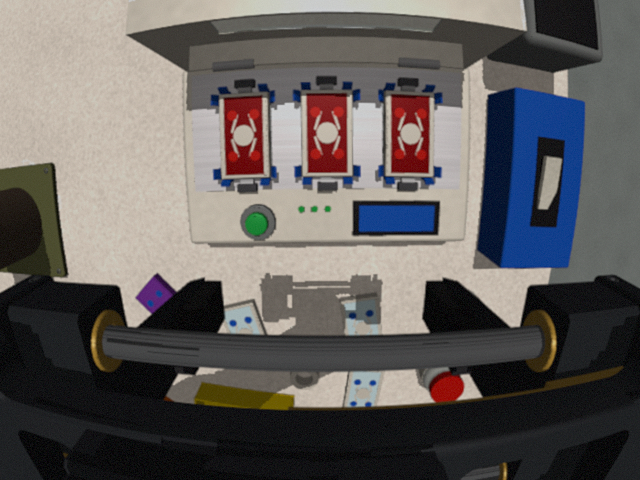

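Wrist view: the spent cassettes are at (244,135), (327,132) and (410,130), the green button at (257,222), and the lid stands behind them along the top edge. Station centres come out at (469,121), (565,124) and (660,127) mm, 96 mm apart, with the x axis at 1.65°.

```bash
cat >> h.py <<'E'
A0=91.65
ex=np.array([np.cos(np.radians(1.65)),np.sin(np.radians(1.65))]);ey=np.array([-ex[1],ex[0]])
ST={i+1:np.array([.5649,.1241])+ex*.096*(i-1) for i in range(3)}
TR=np.array([.4263,-.369])
def at(p,z): return (p[0],p[1],z)
E
python3 - <<'E'
from h import *
g=ST[1]-.008*ey
goto(at(g,.2),A0);goto(at(g,.105),A0);print(g, TR+.0*ey)
E
```

```text
goto [0.469 0.113 0.2  ] dp [ 70.4 -92.4 200.7] tw [-0.006  0.003 -0.01 ]
goto [0.469 0.113 0.105] dp [ 70.7 -91.9 295.7] tw [-0.006  0.003 -0.01 ]
[0.46917016 0.1133391 ] [ 0.4263 -0.369 ]
```

Request:
{"api": "step_arm", "payload": {"motion": [{"dp":[18,-23,50],"twist":[-0.006,0.003,-0.01],"hand":0.73},{"dp":[36,-46,100],"twist":[-0.006,0.003,-0.01],"hand":0.73},{"dp":[54,-70,150],"twist":[-0.006,0.003,-0.01],"hand":0.73},{"dp":[70,-92,200],"twist":[-0.006,0.003,-0.01],"hand":0.73},{"dp":[70,-92,200],"twist":[-0.006,0.003,-0.01],"hand":0.73}], "force": 40}}

```text
clock: 4.3
tool_pos: [0.4671, 0.1111, 0.1987]
eef_rot: [0.697, 0.717, -0.003, -0.001]
contact_force: [0.7, 0.6, -0.8]
opening: 0.869
finger_force: 0.0
```

```bash
python3 - <<'E'
from h import *
pose();g=ST[1]-.008*ey
goto(at(g,.105),A0)
E
```

```text
t 4.3 pos [0.4671 0.1111 0.1987] yaw 91.63 tilt 0.42 F [ 0.7  0.6 -0.8] open 0.869 ff 0.0 q7 -0.82
goto [0.469 0.113 0.105] dp [ 2.5  2.8 93.6] tw [-0.007  0.003 -0.   ]
```

Request:
{"api": "step_arm", "payload": {"motion": [{"dp":[2,2,45],"twist":[-0.007,0.003,0],"hand":0.73},{"dp":[2,2,80],"twist":[-0.007,0.003,0],"hand":0.73},{"dp":[2,2,93],"twist":[-0.007,0.003,0],"hand":0.73},{"dp":[2,2,93],"twist":[-0.007,0.003,0],"hand":0.73},{"dp":[2,2,93],"twist":[-0.007,0.003,0],"hand":0}]}}

```text
clock: 4.92
tool_pos: [0.4735, 0.1153, 0.1094]
eef_rot: [0.698, 0.717, 0.005, 0.002]
contact_force: [-0.7, 0.6, -0.7]
opening: 0.775
finger_force: 0.0
```

Request:
{"api": "step_arm", "payload": {"motion": [{"dp":[0,0,0],"twist":[0,0,0],"hand":-1},{"dp":[0,0,0],"twist":[0,0,0],"hand":-1},{"dp":[0,0,0],"twist":[0,0,0],"hand":-1}]}}

```text
clock: 5.3
tool_pos: [0.4707, 0.1152, 0.109]
eef_rot: [0.697, 0.717, 0.003, 0.001]
contact_force: [-4.2, 0.3, 5.8]
opening: 0.649
finger_force: 40.0
```

```bash
python3 - <<'E'
from h import *
pose();g=TR
goto(at(g,.2),84.5)
E
```

```text
t 5.3 pos [0.4707 0.1152 0.109 ] yaw 91.61 tilt 0.41 F [-4.2  0.3  5.8] open 0.649 ff 40.0 q7 -0.96
goto [ 0.426 -0.369  0.2  ] dp [-482.5  -57.4  -92.9] tw [ 0.006 -0.003  0.124]
```

Request:
{"api": "step_arm", "payload": {"motion": [{"dp":[0,0,-20],"twist":[0,0,0],"hand":-1},{"dp":[0,0,-50],"twist":[0.006,-0.003,0],"hand":-1},{"dp":[0,0,-92],"twist":[0.006,-0.003,0],"hand":-1},{"dp":[-50,-6,-92],"twist":[0.006,-0.003,0.02],"hand":-1},{"dp":[-105,-13,-92],"twist":[0.006,-0.003,0.04],"hand":-1}]}}

```text
clock: 5.92
tool_pos: [0.4621, 0.0092, 0.2009]
eef_rot: [0.711, 0.703, 0.002, 0.001]
contact_force: [0.8, -1.3, -1.5]
opening: 0.655
finger_force: 40.0
```

Request:
{"api": "step_arm", "payload": {"motion": [{"dp":[-60,-5,0],"twist":[0,0,0.02],"hand":-1},{"dp":[-120,-10,0],"twist":[0,0,0.04],"hand":-1},{"dp":[-180,-14,0],"twist":[0,0,0.06],"hand":-1},{"dp":[-240,-19,0],"twist":[0,0,0.08],"hand":-1},{"dp":[-300,-23,0],"twist":[0,0,0.084],"hand":-1}]}}

```text
clock: 6.55
tool_pos: [0.4344, -0.2921, 0.2]
eef_rot: [0.74, 0.672, 0.001, 0.001]
contact_force: [1.1, 0.7, -1.7]
opening: 0.65
finger_force: 40.0
```

```bash
python3 - <<'E'
from h import *
pose();goto(at(TR,.037),84.5)
E
```

```text
t 6.55 pos [ 0.4344 -0.2921  0.2   ] yaw 84.47 tilt 0.18 F [ 1.1  0.7 -1.7] open 0.65 ff 40.0 q7 -0.13
goto [ 0.426 -0.369  0.037] dp [-77.4  -1.2 162.9] tw [ 0.003 -0.001 -0.   ]
```

Request:
{"api": "step_arm", "payload": {"motion": [{"dp":[-50,-1,0],"twist":[0,0,0],"hand":-1},{"dp":[-77,-1,40],"twist":[0.003,0,0],"hand":-1},{"dp":[-77,-1,100],"twist":[0.003,0,0],"hand":-1},{"dp":[-77,-1,145],"twist":[0.003,0,0],"hand":-1},{"dp":[-77,-1,162],"twist":[0.003,0,0],"hand":-1}]}}

```text
clock: 7.18
tool_pos: [0.4256, -0.3658, 0.0354]
eef_rot: [0.74, 0.672, -0.0, -0.002]
contact_force: [-0.8, 0.1, 0.3]
opening: 0.652
finger_force: 40.0
```

Request:
{"api": "step_arm", "payload": {"motion": [{"dp":[0,0,1],"twist":[0,0,0],"hand":-1},{"dp":[0,0,1],"twist":[0,0,0],"hand":0.5},{"dp":[0,0,1],"twist":[0,0,0],"hand":0.5},{"dp":[0,0,-50],"twist":[0,0,0],"hand":0.55},{"dp":[0,0,-110],"twist":[0,0,0],"hand":0.55}]}}

```text
clock: 7.8
tool_pos: [0.4265, -0.3663, 0.1487]
eef_rot: [0.74, 0.672, -0.0, -0.001]
contact_force: [0.6, -0.7, 0.7]
opening: 0.774
finger_force: 0.0
```

Request:
{"api": "step_arm", "payload": {"motion": [{"dp":[0,0,-60],"twist":[0,0,0],"hand":0.73},{"dp":[62,15,-60],"twist":[0,0,-0.02],"hand":0.73},{"dp":[124,31,-60],"twist":[0,0,-0.05],"hand":0.73},{"dp":[186,47,-60],"twist":[0,0,-0.08],"hand":0.73},{"dp":[248,62,-60],"twist":[0,0,-0.12],"hand":0.73}]}}

```text
clock: 8.43
tool_pos: [0.5113, -0.1293, 0.2086]
eef_rot: [0.698, 0.716, 0.001, 0.0]
contact_force: [0.9, -0.4, -0.4]
opening: 0.866
finger_force: 0.0
```

```bash
python3 - <<'E'
from h import *
pose();s=snap('scene');print(find('scene',s,'spent1'))
P=cloud(s)
for f in [(.4425,-.1786),(.625,-.1615),(.6335,-.29)]: print('F',rect(P,f,(.012,.03),.068))
goto(at(ST[2]-.008*ey,.2),A0)
E
```

```text
t 8.43 pos [ 0.5113 -0.1293  0.2086] yaw 91.42 tilt 0.08 F [ 0.9 -0.4 -0.4] open 0.866 ff 0.0 q7 -0.36
[([0.668, 0.13, 0.099], 0.63), ([0.576, 0.132, 0.101], 0.62)]
F {'c': [444.6, -175.1], 'wh': [65.7, 99.6], 'short_deg': 16.2, 'z': 20.3, 'n': 629}
F {'c': [624.7, -158.8], 'wh': [65.7, 99.9], 'short_deg': 7.8, 'z': 20.5, 'n': 543}
F {'c': [635.5, -288.0], 'wh': [64.0, 102.6], 'short_deg': -4.3, 'z': 20.1, 'n': 855}
goto [0.565 0.116 0.2  ] dp [235.4  60.1  11.5] tw [ 0.006 -0.007  0.009]
```

Request:
{"api": "step_arm", "payload": {"motion": [{"dp":[58,15,2],"twist":[0,0,0],"hand":0.73},{"dp":[117,30,4],"twist":[0,0,0],"hand":0.73},{"dp":[176,45,8],"twist":[0,0,0],"hand":0.73},{"dp":[235,60,11],"twist":[0,0,-0.004],"hand":0.73},{"dp":[235,60,11],"twist":[0,0,-0.004],"hand":0.73}]}}

```text
clock: 9.15
tool_pos: [0.5652, 0.1126, 0.198]
eef_rot: [0.694, 0.72, 0.003, -0.002]
contact_force: [-0.3, -0.7, 0.2]
opening: 0.865
finger_force: 0.0
```

```bash
python3 - <<'E'
from h import *
pose();goto(at(ST[2]-.008*ey,.106),A0)
E
```

```text
t 9.15 pos [0.5652 0.1126 0.198 ] yaw 92.11 tilt 0.42 F [-0.3 -0.7  0.2] open 0.865 ff 0.0 q7 -0.72
goto [0.565 0.116 0.106] dp [ 2.9 -0.2 92. ] tw [ 0.002 -0.007  0.008]
```

Request:
{"api": "step_arm", "payload": {"motion": [{"dp":[2,0,45],"twist":[0,-0.004,0.006],"hand":0.73},{"dp":[2,0,80],"twist":[0,-0.004,0.006],"hand":0.73},{"dp":[2,0,92],"twist":[0,-0.004,0.006],"hand":0.73},{"dp":[2,0,92],"twist":[0,-0.004,0.006],"hand":0.73},{"dp":[2,0,92],"twist":[0,-0.004,0.006],"hand":0}]}}

```text
clock: 9.78
tool_pos: [0.5656, 0.1076, 0.106]
eef_rot: [0.7, 0.715, -0.0, 0.001]
contact_force: [-0.6, -0.8, -0.0]
opening: 0.77
finger_force: 0.0
```

Request:
{"api": "step_arm", "payload": {"motion": [{"dp":[0,0,0],"twist":[0,0,0],"hand":-1},{"dp":[0,0,0],"twist":[0,0,0],"hand":-1},{"dp":[0,0,0],"twist":[0,0,0],"hand":-1},{"dp":[0,0,-20],"twist":[0,0,0],"hand":-1},{"dp":[0,0,-60],"twist":[0,0,0],"hand":-1}]}}

```text
clock: 10.4
tool_pos: [0.5635, 0.1072, 0.164]
eef_rot: [0.699, 0.715, -0.003, -0.0]
contact_force: [0.3, -0.1, -1.3]
opening: 0.65
finger_force: 40.0
```

```bash
python3 - <<'E'
from h import *
pose();goto(at(TR,.2),84.5)
E
```

```text
t 10.4 pos [0.5635 0.1072 0.164 ] yaw 91.29 tilt 0.35 F [ 0.3 -0.1 -1.3] open 0.65 ff 40.0 q7 -0.76
goto [ 0.426 -0.369  0.2  ] dp [-473.2 -148.   -33.5] tw [-0.005  0.004  0.118]
```

Request:
{"api": "step_arm", "payload": {"motion": [{"dp":[0,0,-36],"twist":[0,0,0],"hand":-1},{"dp":[-60,-18,-36],"twist":[0,0,0.015],"hand":-1},{"dp":[-118,-37,-36],"twist":[0,0,0.03],"hand":-1},{"dp":[-176,-55,-36],"twist":[0,0,0.045],"hand":-1},{"dp":[-234,-73,-36],"twist":[0,0,0.06],"hand":-1}]}}

```text
clock: 11.02
tool_pos: [0.4962, -0.1295, 0.2014]
eef_rot: [0.72, 0.694, -0.001, 0.001]
contact_force: [0.4, -0.6, -1.2]
opening: 0.654
finger_force: 40.0
```

Request:
{"api": "step_arm", "payload": {"motion": [{"dp":[-56,-15,0],"twist":[0,0,0.015],"hand":-1},{"dp":[-113,-29,0],"twist":[0,0,0.03],"hand":-1},{"dp":[-170,-44,0],"twist":[0,0,0.045],"hand":-1},{"dp":[-225,-58,0],"twist":[0,0,0.058],"hand":-1},{"dp":[-244,-61,0],"twist":[0,0,0.058],"hand":-1}]}}

```text
clock: 11.65
tool_pos: [0.4237, -0.3738, 0.2015]
eef_rot: [0.743, 0.67, -0.003, 0.001]
contact_force: [0.0, 1.3, -2.0]
opening: 0.659
finger_force: 40.0
```

```bash
python3 - <<'E'
from h import *
pose();goto((TR[0],TR[1]-.009,.058),84.5)
E
```

```text
t 11.65 pos [ 0.4237 -0.3738  0.2015] yaw 84.1 tilt 0.32 F [ 0.   1.3 -2. ] open 0.659 ff 40.0 q7 0.01
goto [ 0.426 -0.378  0.058] dp [ -3.2   3.4 143.5] tw [-0.003  0.005 -0.007]
```

Request:
{"api": "step_arm", "payload": {"motion": [{"dp":[-3,3,50],"twist":[0,0,0],"hand":-1},{"dp":[-3,3,100],"twist":[0,0,0],"hand":-1},{"dp":[-3,3,135],"twist":[0,0,0],"hand":-1},{"dp":[-3,3,145],"twist":[0,0,0],"hand":-1},{"dp":[-3,3,145],"twist":[0,0,0],"hand":-1}]}}

```text
clock: 12.28
tool_pos: [0.4293, -0.3727, 0.0573]
eef_rot: [0.74, 0.672, -0.001, 0.001]
contact_force: [0.7, 1.4, -1.2]
opening: 0.65
finger_force: 40.0
```

Request:
{"api": "step_arm", "payload": {"motion": [{"dp":[0,0,2],"twist":[0,0,0],"hand":0.5},{"dp":[0,0,2],"twist":[0,0,0],"hand":0.5},{"dp":[0,0,2],"twist":[0,0,0],"hand":0.5},{"dp":[0,0,-50],"twist":[0,0,0],"hand":0.55},{"dp":[0,0,-110],"twist":[0,0,0],"hand":0.55}]}}

```text
clock: 12.9
tool_pos: [0.4288, -0.3721, 0.1675]
eef_rot: [0.74, 0.672, -0.001, -0.001]
contact_force: [0.7, -0.9, 0.5]
opening: 0.776
finger_force: 0.0
```

Request:
{"api": "step_arm", "payload": {"motion": [{"dp":[0,0,-40],"twist":[0,0,0],"hand":0.73},{"dp":[56,20,-40],"twist":[0,0,-0.02],"hand":0.73},{"dp":[112,42,-40],"twist":[0,0,-0.05],"hand":0.73},{"dp":[168,63,-40],"twist":[0,0,-0.08],"hand":0.73},{"dp":[224,84,-40],"twist":[0,0,-0.12],"hand":0.73}]}}

```text
clock: 13.52
tool_pos: [0.5352, -0.156, 0.2066]
eef_rot: [0.698, 0.716, -0.001, 0.001]
contact_force: [0.4, -0.5, 0.7]
opening: 0.87
finger_force: 0.0
```

```bash
python3 - <<'E'
from h import *
pose();goto(at(ST[3]-.008*ey,.2),A0)
E
```

```text
t 13.53 pos [ 0.5352 -0.156   0.2066] yaw 91.43 tilt 0.17 F [ 0.4 -0.5  0.7] open 0.87 ff 0.0 q7 -0.31
goto [0.661 0.119 0.2  ] dp [271.6 132.8   5.7] tw [-0.001  0.003 -0.004]
```

Request:
{"api": "step_arm", "payload": {"motion": [{"dp":[54,26,0],"twist":[0,0,0],"hand":0.73},{"dp":[108,53,0],"twist":[0,0,0],"hand":0.73},{"dp":[162,80,2],"twist":[0,0,0],"hand":0.73},{"dp":[216,106,4],"twist":[0,0,0],"hand":0.73},{"dp":[271,133,6],"twist":[0,0,-0.004],"hand":0.73}]}}

```text
clock: 14.15
tool_pos: [0.6615, 0.1181, 0.1996]
eef_rot: [0.697, 0.717, -0.001, 0.001]
contact_force: [0.5, 0.1, 0.6]
opening: 0.867
finger_force: 0.0
```

Request:
{"api": "step_arm", "payload": {"motion": [{"dp":[0,0,0],"twist":[0,0,0],"hand":0.73},{"dp":[0,0,0],"twist":[0,0,0],"hand":0.73},{"dp":[0,0,0],"twist":[0,0,0],"hand":0.73}]}}

```text
clock: 14.52
tool_pos: [0.6608, 0.114, 0.1994]
eef_rot: [0.698, 0.716, -0.002, 0.001]
contact_force: [0.2, 0.3, -0.5]
opening: 0.862
finger_force: 0.0
```

```bash
python3 - <<'E'
from h import *
pose();goto(at(ST[3]-.008*ey,.106),A0)
E
```

```text
t 14.53 pos [0.6608 0.114  0.1994] yaw 91.46 tilt 0.27 F [ 0.2  0.3 -0.5] open 0.862 ff 0.0 q7 -0.62
goto [0.661 0.119 0.106] dp [ 5.3  0.6 93.3] tw [-0.002  0.005 -0.003]
```

Request:
{"api": "step_arm", "payload": {"motion": [{"dp":[5,0,45],"twist":[0,0,0],"hand":0.73},{"dp":[5,0,80],"twist":[0,0,0],"hand":0.73},{"dp":[5,0,93],"twist":[0,0,0],"hand":0.73},{"dp":[5,0,93],"twist":[0,0,0],"hand":0.73},{"dp":[5,0,93],"twist":[0,0,0],"hand":0}]}}

```text
clock: 15.15
tool_pos: [0.6618, 0.1213, 0.1081]
eef_rot: [0.697, 0.717, -0.0, 0.001]
contact_force: [0.6, -0.9, 0.3]
opening: 0.775
finger_force: 0.0
```

Request:
{"api": "step_arm", "payload": {"motion": [{"dp":[0,0,0],"twist":[0,0,0],"hand":-1},{"dp":[0,0,0],"twist":[0,0,0],"hand":-1},{"dp":[0,0,0],"twist":[0,0,0],"hand":-1},{"dp":[0,0,-20],"twist":[0,0,0],"hand":-1},{"dp":[0,0,-60],"twist":[0,0,0],"hand":-1}]}}

```text
clock: 15.78
tool_pos: [0.6595, 0.121, 0.1663]
eef_rot: [0.697, 0.717, -0.003, -0.0]
contact_force: [0.3, -0.2, -1.5]
opening: 0.65
finger_force: 40.0
```

```bash
python3 - <<'E'
from h import *
pose();goto((TR[0],TR[1]-.005,.2),84.5)
E
```

```text
t 15.78 pos [0.6595 0.121  0.1663] yaw 91.63 tilt 0.34 F [ 0.3 -0.2 -1.5] open 0.65 ff 40.0 q7 -0.65
goto [ 0.426 -0.374  0.2  ] dp [-488.3 -247.3  -30.8] tw [-0.005  0.004  0.124]
```

Request:
{"api": "step_arm", "payload": {"motion": [{"dp":[-30,-15,-34],"twist":[0,0,0.01],"hand":-1},{"dp":[-82,-41,-34],"twist":[0,0,0.02],"hand":-1},{"dp":[-134,-68,-34],"twist":[0,0,0.03],"hand":-1},{"dp":[-187,-95,-34],"twist":[0,0,0.045],"hand":-1},{"dp":[-240,-122,-34],"twist":[0,0,0.06],"hand":-1}]}}

```text
clock: 16.4
tool_pos: [0.5448, -0.1234, 0.2023]
eef_rot: [0.718, 0.696, -0.001, 0.001]
contact_force: [0.5, -1.2, -0.7]
opening: 0.657
finger_force: 40.0
```

Request:
{"api": "step_arm", "payload": {"motion": [{"dp":[-53,-24,0],"twist":[0,0,0.015],"hand":-1},{"dp":[-106,-48,0],"twist":[0,0,0.03],"hand":-1},{"dp":[-158,-71,0],"twist":[0,0,0.045],"hand":-1},{"dp":[-210,-94,0],"twist":[0,0,0.06],"hand":-1},{"dp":[-252,-110,0],"twist":[0,0,0.064],"hand":-1}]}}

```text
clock: 17.02
tool_pos: [0.4259, -0.3726, 0.2028]
eef_rot: [0.741, 0.672, -0.002, 0.001]
contact_force: [1.0, -0.3, -0.8]
opening: 0.654
finger_force: 40.0
```

Request:
{"api": "step_arm", "payload": {"motion": [{"dp":[0,0,0],"twist":[0,0,0],"hand":-1},{"dp":[0,0,0],"twist":[0,0,0],"hand":-1}]}}

```text
clock: 17.27
tool_pos: [0.4281, -0.3693, 0.2027]
eef_rot: [0.74, 0.673, -0.001, 0.001]
contact_force: [0.4, 0.7, -1.5]
opening: 0.658
finger_force: 40.0
```

```bash
python3 - <<'E'
from h import *
pose();goto((TR[0],TR[1]-.005,.076),84.5)
E
```

```text
t 17.27 pos [ 0.4281 -0.3693  0.2027] yaw 84.54 tilt 0.13 F [ 0.4  0.7 -1.5] open 0.658 ff 40.0 q7 -0.0
goto [ 0.426 -0.374  0.076] dp [ -4.5  -1.4 126.7] tw [0.    0.002 0.001]
```

Request:
{"api": "step_arm", "payload": {"motion": [{"dp":[-4,-1,50],"twist":[0,0,0],"hand":-1},{"dp":[-4,-1,95],"twist":[0,0,0],"hand":-1},{"dp":[-4,-1,120],"twist":[0,0,0],"hand":-1},{"dp":[-4,-1,126],"twist":[0,0,0],"hand":-1},{"dp":[-4,-1,126],"twist":[0,0,0],"hand":-1}]}}

```text
clock: 17.9
tool_pos: [0.4269, -0.3728, 0.0772]
eef_rot: [0.739, 0.673, -0.001, 0.001]
contact_force: [-2.6, 0.0, 1.6]
opening: 0.655
finger_force: 40.0
```

Request:
{"api": "step_arm", "payload": {"motion": [{"dp":[0,0,0],"twist":[0,0,0],"hand":0.5},{"dp":[0,0,0],"twist":[0,0,0],"hand":0.5},{"dp":[0,0,0],"twist":[0,0,0],"hand":0.5},{"dp":[0,0,-50],"twist":[0,0,0],"hand":0.55},{"dp":[0,0,-110],"twist":[0,0,0],"hand":0.55}]}}

```text
clock: 18.52
tool_pos: [0.4256, -0.3735, 0.1863]
eef_rot: [0.74, 0.673, -0.001, -0.001]
contact_force: [-0.3, -0.8, 0.7]
opening: 0.779
finger_force: 0.0
```

Request:
{"api": "step_arm", "payload": {"motion": [{"dp":[26,22,-42],"twist":[0,0,-0.02],"hand":0.73},{"dp":[53,45,-84],"twist":[0,0,-0.05],"hand":0.73},{"dp":[80,67,-126],"twist":[0,0,-0.08],"hand":0.73},{"dp":[106,90,-168],"twist":[0,0,-0.12],"hand":0.73},{"dp":[133,112,-210],"twist":[0,0,-0.12],"hand":0.73}]}}

```text
clock: 19.15
tool_pos: [0.551, -0.251, 0.3969]
eef_rot: [0.698, 0.716, -0.001, 0.001]
contact_force: [0.3, -0.6, -0.2]
opening: 0.863
finger_force: 0.0
```

Request:
{"api": "step_arm", "payload": {"motion": [{"dp":[0,0,0],"twist":[0,0,0],"hand":0.73},{"dp":[0,0,0],"twist":[0,0,0],"hand":0.73},{"dp":[0,0,0],"twist":[0,0,0],"hand":0.73}]}}

```text
clock: 19.52
tool_pos: [0.5492, -0.2532, 0.3939]
eef_rot: [0.699, 0.715, -0.002, -0.001]
contact_force: [-0.8, -0.7, -0.5]
opening: 0.864
finger_force: 0.0
```

```bash
python3 - <<'E'
from h import *
pose();s=snap('wrist','w3.png');P=cloud(s,True)
for f in [(.4425,-.1786),(.625,-.1615),(.6335,-.29)]: print('F',rect(P,f,(.012,.03),.068))
hsv=cv2.cvtColor(s['pixels'],cv2.COLOR_RGB2HSV)
red=((hsv[...,0]<10)|(hsv[...,0]>170))&(hsv[...,1]>100)
print('R',rect(P,TR,(.01,.1),.09,red))
s=snap('scene','s3.png');print(find('scene',s,'spent1'),find('scene',s,'fresh1'))
E
```

```text
t 19.52 pos [ 0.5492 -0.2532  0.3939] yaw 91.27 tilt 0.29 F [-0.8 -0.7 -0.5] open 0.864 ff 0.0 q7 0.02
F {'c': [442.5, -178.6], 'wh': [59.5, 100.8], 'short_deg': 15.5, 'z': 18.5, 'n': 3042}
F {'c': [625.1, -161.7], 'wh': [59.8, 101.4], 'short_deg': 10.1, 'z': 18.5, 'n': 3119}
F {'c': [633.8, -290.1], 'wh': [59.3, 100.2], 'short_deg': -5.0, 'z': 18.3, 'n': 2872}
R {'c': [427.5, -363.9], 'wh': [46.3, 99.2], 'short_deg': -6.8, 'z': 75.7, 'n': 1002}
[([0.44, -0.36, 0.07], 0.83), ([0.461, -0.329, 0.055], 0.73), ([0.453, -0.36, 0.022], 0.59)] [([0.325, -0.138, 0.02], 0.97), ([0.637, -0.289, 0.023], 0.96), ([0.632, -0.138, 0.024], 0.84), ([0.454, -0.178, 0.022], 0.8), ([0.242, -0.346, 0.022], 0.8)]
```

View pics/w3.png

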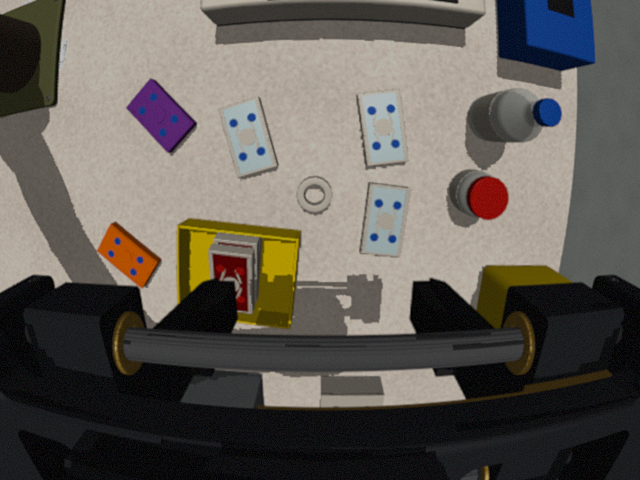

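View pics/s3.png

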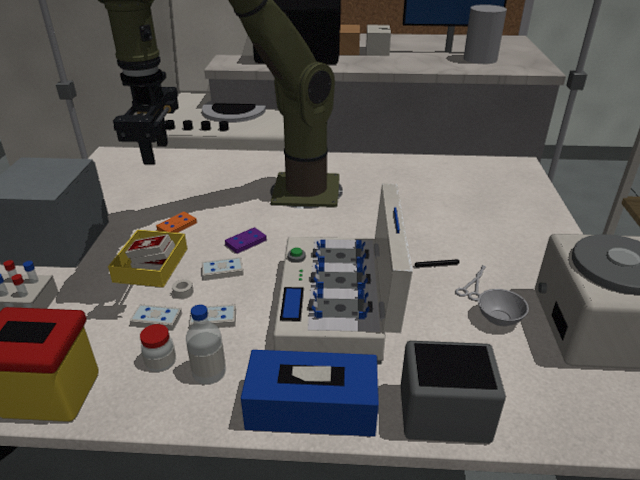

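```bash
python3 - <<'E'
from h import *
s=snap('wrist');P=cloud(s,True)
im=cv2.imread('pics/s3.png');c=cv2.resize(im[225:290,100:200],None,fx=6,fy=6,interpolation=cv2.INTER_CUBIC)
w=s['pixels'][:,:,::-1];c2=cv2.resize(w[210:335,170:310],None,fx=3,fy=3,interpolation=cv2.INTER_CUBIC)
H=np.zeros((390+375,600,3),np.uint8);H[:390]=c;H[390:,:420]=c2;H=cv2.resize(H,None,fx=.78,fy=.78);cv2.imwrite('pics/c3.png',H)
hsv=cv2.cvtColor(s['pixels'],cv2.COLOR_RGB2HSV)
red=((hsv[...,0]<10)|(hsv[...,0]>170))&(hsv[...,1]>100)
m=red&(np.hypot(P[...,0]-TR[0],P[...,1]-TR[1])<.09)&(P[...,2]>.01)&(P[...,2]<.1)
Q=P[m];k,*_=np.linalg.lstsq(np.c_[Q[:,:2]-Q[:,:2].mean(0),np.ones(len(Q))],Q[:,2],rcond=None);print(k,Q[:,2].min(),Q[:,2].max(),Q.mean(0))
E
```

```text
[-0.00385943  0.24338659  0.07354068] 0.054932726574032864 0.08439768864992797 [ 0.4327088  -0.35313569  0.07354068]
```

View pics/c3.png

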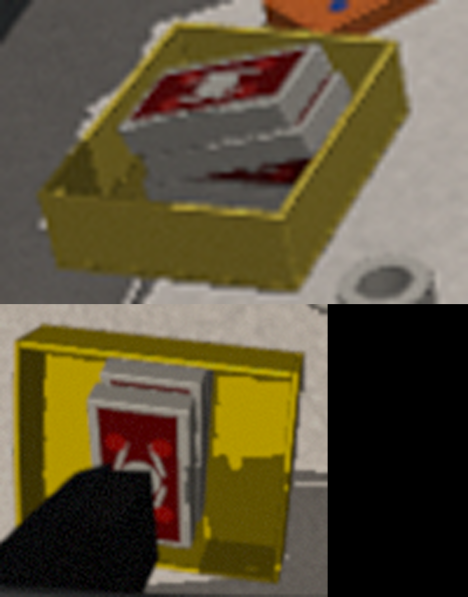

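The top two cassettes lean because the second one's +y end hangs on the tray's +y wall, seen at the right in the upper crop. I'll push it off the wall with closed fingers so the stack drops in.

Request:
{"api": "step_arm", "payload": {"motion": [{"dp":[0,-29,54],"twist":[0,0,0.03],"hand":-1},{"dp":[0,-58,108],"twist":[0,0,0.06],"hand":-1},{"dp":[0,-87,162],"twist":[0,0,0.1],"hand":-1},{"dp":[0,-116,216],"twist":[0,0,0.12],"hand":-1},{"dp":[0,-116,260],"twist":[0,0,0.12],"hand":-1}]}}

```text
clock: 20.4
tool_pos: [0.431, -0.256, 0.1339]
eef_rot: [0.741, 0.672, -0.002, -0.001]
contact_force: [-0.2, -0.8, -0.2]
opening: 0.318
finger_force: 0.0
```

Request:
{"api": "step_arm", "payload": {"motion": [{"dp":[0,0,30],"twist":[0,0,0],"hand":-1},{"dp":[0,0,50],"twist":[0,0,0],"hand":-1},{"dp":[0,0,50],"twist":[0,0,0],"hand":-1},{"dp":[0,0,50],"twist":[0,0,0],"hand":-1},{"dp":[0,0,50],"twist":[0,0,0],"hand":-1}]}}

```text
clock: 21.02
tool_pos: [0.4349, -0.2557, 0.0866]
eef_rot: [0.74, 0.672, -0.001, 0.001]
contact_force: [0.5, 0.6, 0.1]
opening: 0.008
finger_force: 0.0
```

```bash
python3 - <<'E'
from h import *
pose();goto((.433,-.26,.076),84.5);goto((.430,-.311,.076),84.5)
E
```

```text
t 21.02 pos [ 0.4349 -0.2557  0.0866] yaw 84.48 tilt 0.19 F [0.5 0.6 0.1] open 0.008 ff 0.0 q7 -0.44
goto [ 0.433 -0.26   0.076] dp [-4.4 -1.5 10.6] tw [ 0.001  0.003 -0.   ]
goto [ 0.43  -0.311  0.076] dp [-55.4   0.4  10.7] tw [ 0.001  0.003 -0.   ]
```

Request:
{"api": "step_arm", "payload": {"motion": [{"dp":[0,0,10],"twist":[0,0,0],"hand":-1},{"dp":[-15,0,10],"twist":[0,0,0],"hand":-1},{"dp":[-30,0,10],"twist":[0,0,0],"hand":-1},{"dp":[-40,0,10],"twist":[0,0,0],"hand":-1},{"dp":[-48,0,10],"twist":[0,0,0],"hand":-1}]}}

```text
clock: 21.65
tool_pos: [0.4296, -0.3039, 0.0757]
eef_rot: [0.74, 0.672, -0.001, 0.001]
contact_force: [0.3, 0.5, 0.4]
opening: 0.009
finger_force: 0.0
```

Request:
{"api": "step_arm", "payload": {"motion": [{"dp":[-7,0,0],"twist":[0,0,0],"hand":-1},{"dp":[-7,0,0],"twist":[0,0,0],"hand":-1},{"dp":[0,0,0],"twist":[0,0,0],"hand":-1},{"dp":[10,0,-40],"twist":[0,0,0],"hand":-1},{"dp":[20,0,-100],"twist":[0,0,0],"hand":0.73}]}}

```text
clock: 22.28
tool_pos: [0.431, -0.2812, 0.1756]
eef_rot: [0.74, 0.673, -0.002, -0.001]
contact_force: [2.3, -0.6, -0.4]
opening: 0.091
finger_force: 0.0
```

Request:
{"api": "step_arm", "payload": {"motion": [{"dp":[20,20,-54],"twist":[0,0,-0.02],"hand":0.73},{"dp":[20,58,-108],"twist":[0,0,-0.05],"hand":0.73},{"dp":[20,87,-162],"twist":[0,0,-0.1],"hand":0.73},{"dp":[20,116,-200],"twist":[0,0,-0.12],"hand":0.73},{"dp":[20,116,-215],"twist":[0,0,-0.12],"hand":0.73}]}}

```text
clock: 22.9
tool_pos: [0.5516, -0.2719, 0.3925]
eef_rot: [0.698, 0.716, 0.0, 0.002]
contact_force: [0.1, 1.0, -1.9]
opening: 0.661
finger_force: 0.0
```

Request:
{"api": "step_arm", "payload": {"motion": [{"dp":[0,0,0],"twist":[0,0,0],"hand":0.73},{"dp":[0,0,0],"twist":[0,0,0],"hand":0.73},{"dp":[0,0,0],"twist":[0,0,0],"hand":0.73}]}}

```text
clock: 23.28
tool_pos: [0.548, -0.2739, 0.389]
eef_rot: [0.699, 0.715, -0.002, -0.001]
contact_force: [-0.3, -0.1, 0.6]
opening: 0.867
finger_force: 0.0
```

```bash
python3 - <<'E'
from h import *
pose();s=snap('wrist');P=cloud(s,True)
hsv=cv2.cvtColor(s['pixels'],cv2.COLOR_RGB2HSV)
red=((hsv[...,0]<10)|(hsv[...,0]>170))&(hsv[...,1]>100)
m=red&(np.hypot(P[...,0]-TR[0],P[...,1]-TR[1])<.09)&(P[...,2]>.01)&(P[...,2]<.1)
Q=P[m];k,*_=np.linalg.lstsq(np.c_[Q[:,:2]-Q[:,:2].mean(0),np.ones(len(Q))],Q[:,2],rcond=None);print(k,Q[:,2].min(),Q[:,2].max(),Q.mean(0))
s=snap('scene');im=s['pixels'][:,:,::-1];cv2.imwrite('pics/c4.png',cv2.resize(im[225:290,100:200],None,fx=5,fy=5,interpolation=cv2.INTER_CUBIC))
for f in [(.4425,-.1786),(.625,-.1615),(.6335,-.29)]: print('F',rect(P,f,(.012,.03),.068))
goto((.4425,-.1786,.15),106)
E
```

```text
t 23.27 pos [ 0.548  -0.2739  0.389 ] yaw 91.36 tilt 0.27 F [-0.3 -0.1  0.6] open 0.867 ff 0.0 q7 0.04
[-0.07532886 -0.11754044  0.0559581 ] 0.03815318153617564 0.06132425054655727 [ 0.43111623 -0.35470945  0.0559581 ]
F {'c': [442.8, -178.5], 'wh': [58.8, 100.9], 'short_deg': 15.9, 'z': 18.6, 'n': 3108}
F {'c': [625.0, -161.4], 'wh': [59.3, 101.0], 'short_deg': 9.3, 'z': 18.5, 'n': 3167}
F {'c': [634.1, -290.4], 'wh': [59.0, 100.7], 'short_deg': -5.4, 'z': 18.4, 'n': 2994}
goto [ 0.442 -0.179  0.15 ] dp [  98.2 -103.1  239.7] tw [-0.003  0.002 -0.255]
```

View pics/c4.png

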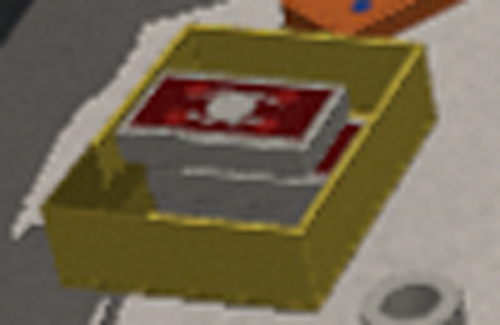

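The spent stack now lies flat in the tray. On to the fresh cassette at (443,-178).

Request:
{"api": "step_arm", "payload": {"motion": [{"dp":[20,-21,50],"twist":[0,0,-0.06],"hand":0.73},{"dp":[40,-42,100],"twist":[0,0,-0.12],"hand":0.73},{"dp":[60,-63,150],"twist":[0,0,-0.18],"hand":0.73},{"dp":[80,-84,200],"twist":[0,0,-0.255],"hand":0.73},{"dp":[98,-103,240],"twist":[0,0,-0.255],"hand":0.73}]}}

```text
clock: 24.0
tool_pos: [0.4421, -0.1783, 0.1487]
eef_rot: [0.602, 0.799, -0.001, -0.001]
contact_force: [0.5, -0.6, -0.7]
opening: 0.871
finger_force: 0.0
```

Request:
{"api": "step_arm", "payload": {"motion": [{"dp":[0,0,0],"twist":[0,0,0],"hand":0.73},{"dp":[0,0,0],"twist":[0,0,0],"hand":0.73},{"dp":[0,0,0],"twist":[0,0,0],"hand":0.73}]}}

```text
clock: 24.38
tool_pos: [0.4457, -0.1798, 0.1516]
eef_rot: [0.603, 0.798, -0.001, 0.002]
contact_force: [0.3, 0.1, 0.5]
opening: 0.866
finger_force: 0.0
```

```bash
python3 - <<'E'
from h import *
pose();goto((.4427+.001,-.1785-.004,.027),105.9)
E
```

```text
t 24.38 pos [ 0.4457 -0.1798  0.1516] yaw 105.9 tilt 0.26 F [0.3 0.1 0.5] open 0.866 ff 0.0 q7 -0.25
goto [ 0.444 -0.182  0.027] dp [ -1.5  -2.9 124.6] tw [ 0.002  0.004 -0.   ]
```

Request:
{"api": "step_arm", "payload": {"motion": [{"dp":[-1,-2,50],"twist":[0,0,0],"hand":0.73},{"dp":[-1,-2,100],"twist":[0,0,0],"hand":0.73},{"dp":[-1,-2,120],"twist":[0,0,0],"hand":0.73},{"dp":[-1,-2,125],"twist":[0,0,0],"hand":0.73},{"dp":[-1,-2,125],"twist":[0,0,0],"hand":0.73}]}}

```text
clock: 25.0
tool_pos: [0.4431, -0.1811, 0.0261]
eef_rot: [0.602, 0.798, -0.001, 0.001]
contact_force: [-0.3, -0.8, 0.0]
opening: 0.866
finger_force: 0.0
```

```bash
cat >> h.py <<'E'
def avg(n=6,verb=False):
    ps=[];qs=[]
    for i in range(n):
        st=r.get_state();ps.append(st['tool_pos']);qs.append(st['eef_rot'])
        if verb: print(np.round(ps[-1],4))
        r.snapshot('side')
    st=dict(st);st['tool_pos']=np.mean(ps,0);st['eef_rot']=R.from_quat(qs).mean().as_quat();return st
E
python3 - <<'E'
from h import *
st=avg(6,True);pose();goto((.4427+.001,-.1785-.004,.027),105.9,st)
E
```

```text
[ 0.4431 -0.1811  0.0261]
[ 0.4431 -0.1811  0.0263]
[ 0.4429 -0.1811  0.0264]
[ 0.4429 -0.1811  0.0264]
[ 0.4427 -0.1811  0.0263]
[ 0.4425 -0.181   0.0262]
t 25.3 pos [ 0.4424 -0.181   0.0261] yaw 105.95 tilt 0.16 F [-0.3 -0.5 -0.8] open 0.867 ff 0.0 q7 -0.6
goto [ 0.444 -0.182  0.027] dp [-1.6  0.4 -0.7] tw [0.    0.003 0.001]
```

Request:
{"api": "step_arm", "payload": {"motion": [{"dp":[0,0,0],"twist":[0,0,0],"hand":-1},{"dp":[0,0,0],"twist":[0,0,0],"hand":-1},{"dp":[0,0,0],"twist":[0,0,0],"hand":-1},{"dp":[0,0,0],"twist":[0,0,0],"hand":-1}], "force": 45}}

```text
clock: 25.8
tool_pos: [0.4422, -0.1807, 0.0255]
eef_rot: [0.602, 0.799, -0.001, 0.001]
contact_force: [0.1, 0.5, 2.1]
opening: 0.655
finger_force: 45.0
```

Request:
{"api": "step_arm", "payload": {"motion": [{"dp":[0,0,-40],"twist":[0,0,0.03],"hand":-1},{"dp":[0,0,-90],"twist":[0,0,0.08],"hand":-1},{"dp":[0,0,-140],"twist":[0,0,0.14],"hand":-1},{"dp":[0,0,-174],"twist":[0,0,0.2],"hand":-1},{"dp":[0,0,-174],"twist":[0,0,0.25],"hand":-1}]}}

```text
clock: 26.42
tool_pos: [0.4431, -0.1806, 0.2015]
eef_rot: [0.698, 0.716, -0.0, 0.002]
contact_force: [-0.3, 0.1, -2.5]
opening: 0.655
finger_force: 45.0
```

```bash
python3 - <<'E'
from h import *
pose();goto(at(ST[1]-.004*ey,.2),A0)
E
```

```text
t 26.43 pos [ 0.4431 -0.1806  0.2015] yaw 91.52 tilt 0.28 F [-0.3  0.1 -2.5] open 0.655 ff 45.0 q7 -0.36
goto [0.469 0.117 0.2  ] dp [297.2  33.8   0.5] tw [ 0.003  0.004 -0.002]
```

Request:
{"api": "step_arm", "payload": {"motion": [{"dp":[60,7,0],"twist":[0,0,0],"hand":-1},{"dp":[120,14,0],"twist":[0,0,0],"hand":-1},{"dp":[180,20,0],"twist":[0,0,0],"hand":-1},{"dp":[240,27,0],"twist":[0,0,0],"hand":-1},{"dp":[298,34,0],"twist":[0,0,0],"hand":-1}]}}

```text
clock: 27.05
tool_pos: [0.467, 0.1203, 0.1983]
eef_rot: [0.697, 0.717, -0.002, 0.001]
contact_force: [-0.1, 0.1, -0.9]
opening: 0.658
finger_force: 45.0
```

Request:
{"api": "step_arm", "payload": {"motion": [{"dp":[0,0,30],"twist":[0,0,0],"hand":-1},{"dp":[0,0,45],"twist":[0,0,0],"hand":-1},{"dp":[0,0,45],"twist":[0,0,0],"hand":-1},{"dp":[0,0,45],"twist":[0,0,0],"hand":-1},{"dp":[0,0,45],"twist":[0,0,0],"hand":-1}]}}

```text
clock: 27.68
tool_pos: [0.4679, 0.1184, 0.1542]
eef_rot: [0.697, 0.717, -0.001, 0.001]
contact_force: [0.0, 0.2, -1.1]
opening: 0.653
finger_force: 45.0
```

```bash
python3 - <<'E'
from h import *
st=avg(4,True);pose();goto(at(ST[1]-.0024*ey,.1147),A0,st)
E
```

```text
[0.4679 0.1184 0.1542]
[0.4679 0.1184 0.1542]
[0.4678 0.1184 0.1541]
[0.4678 0.1184 0.1541]
t 27.88 pos [0.4677 0.1184 0.154 ] yaw 91.64 tilt 0.14 F [ 0.1  0.  -1.7] open 0.651 ff 45.0 q7 -1.02
goto [0.469 0.119 0.115] dp [ 0.6  1.2 39.4] tw [ 0.     0.002 -0.   ]
```

Request:
{"api": "step_arm", "payload": {"motion": [{"dp":[1,1,15],"twist":[0,0,0],"hand":-1},{"dp":[1,1,25],"twist":[0,0,0],"hand":-1},{"dp":[1,1,32],"twist":[0,0,0],"hand":-1},{"dp":[1,1,38],"twist":[0,0,0],"hand":-1},{"dp":[1,1,40],"twist":[0,0,0],"hand":-1}]}}

```text
clock: 28.5
tool_pos: [0.4684, 0.1196, 0.1134]
eef_rot: [0.697, 0.717, -0.001, 0.001]
contact_force: [-1.0, -0.1, 7.4]
opening: 0.656
finger_force: 45.0
```

Request:
{"api": "step_arm", "payload": {"motion": [{"dp":[0,0,3],"twist":[0,0,0],"hand":-1},{"dp":[0,0,6],"twist":[0,0,0],"hand":-1},{"dp":[0,0,8],"twist":[0,0,0],"hand":-1},{"dp":[0,0,9],"twist":[0,0,0],"hand":-1}]}}

```text
clock: 29.0
tool_pos: [0.4687, 0.1195, 0.1054]
eef_rot: [0.697, 0.717, -0.001, 0.001]
contact_force: [-2.5, -1.6, 22.2]
opening: 0.65
finger_force: 45.0
```

```bash
python3 - <<'E'
from h import *
pose()
E
```

```text
t 29.0 pos [0.4687 0.1195 0.1054] yaw 91.66 tilt 0.16 F [-2.5 -1.6 22.2] open 0.65 ff 45.0 q7 -1.11
```

Request:
{"api": "step_arm", "payload": {"motion": [{"dp":[0,0,7],"twist":[0,0,0],"hand":0.73},{"dp":[0,0,7],"twist":[0,0,0],"hand":0.73},{"dp":[0,0,7],"twist":[0,0,0],"hand":0.73},{"dp":[0,0,-40],"twist":[0,0,0],"hand":0.73},{"dp":[0,0,-95],"twist":[0,0,0],"hand":0.73}]}}

```text
clock: 29.62
tool_pos: [0.4679, 0.1192, 0.2005]
eef_rot: [0.697, 0.717, -0.002, 0.0]
contact_force: [1.8, 0.9, -0.7]
opening: 0.862
finger_force: 0.0
```

Request:
{"api": "step_arm", "payload": {"motion": [{"dp":[-26,17,-40],"twist":[0,0,0],"hand":0.73},{"dp":[-52,34,-80],"twist":[0,0,0],"hand":0.73},{"dp":[-78,51,-120],"twist":[0,0,0],"hand":0.73},{"dp":[-104,68,-160],"twist":[0,0,0],"hand":0.73},{"dp":[-104,68,-160],"twist":[0,0,0],"hand":0.73}]}}

```text
clock: 30.25
tool_pos: [0.542, 0.0159, 0.3619]
eef_rot: [0.699, 0.715, 0.001, 0.003]
contact_force: [0.1, 0.8, -0.8]
opening: 0.864
finger_force: 0.0
```

```bash
cat >> h.py <<'E'
def plane(P,c,yaw,zr,hx=.020,hy=.04):
    e=np.array([np.cos(np.radians(yaw)),np.sin(np.radians(yaw))]);f=np.array([-e[1],e[0]])
    d=P[...,:2]-np.array(c);a=d@e;b=d@f
    m=(abs(a)<hx)&(abs(b)<hy)&(P[...,2]>zr[0])&(P[...,2]<zr[1])
    if m.sum()<20:return None
    k,*_=np.linalg.lstsq(np.c_[a[m],b[m],np.ones(m.sum())],P[...,2][m],rcond=None)
    return 'slopes %.3f %.3f z %.4f n %d'%(*k,m.sum())
E
python3 - <<'E'
from h import *
st=avg(2);pose();s=snap('wrist','w5.png');P=cloud(s,True)
for i in(1,2,3):print(i,plane(P,ST[i],1.65,(.075,.12)))
m=abs((P[...,:2]-ST[1])@ex)<.034
print(rect(P,ST[1],(.093,.1015),.062,m))
for f in [(.625,-.1614),(.634,-.2904)]: print('F',rect(P,f,(.012,.03),.068))
goto((.625,-.1614,.15),99.4)
E
```

```text
t 30.35 pos [0.539  0.0181 0.3592] yaw 91.65 tilt 0.2 F [-1.  -0.1  0.3] open 0.864 ff 0.0 q7 -0.5
1 slopes -0.003 0.000 z 0.0987 n 2877
2 slopes 0.002 0.001 z 0.0813 n 2725
3 slopes 0.001 0.000 z 0.0813 n 2425
{'c': [468.6, 122.0], 'wh': [67.3, 122.0], 'short_deg': 1.5, 'z': 98.5, 'n': 5561}
F {'c': [622.5, -145.0], 'wh': [58.2, 69.3], 'short_deg': 8.4, 'z': 18.2, 'n': 1747}
F {'c': [635.0, -277.1], 'wh': [59.5, 74.3], 'short_deg': -3.4, 'z': 18.1, 'n': 1289}
goto [ 0.625 -0.161  0.15 ] dp [-181.9   81.8  208.9] tw [-0.004  0.002 -0.134]
```

Request:
{"api": "step_arm", "payload": {"motion": [{"dp":[-45,20,40],"twist":[0,0,-0.03],"hand":0.73},{"dp":[-90,40,90],"twist":[0,0,-0.06],"hand":0.73},{"dp":[-135,60,140],"twist":[0,0,-0.1],"hand":0.73},{"dp":[-182,82,190],"twist":[0,0,-0.134],"hand":0.73},{"dp":[-182,82,209],"twist":[0,0,-0.134],"hand":0.73}]}}

```text
clock: 31.02
tool_pos: [0.6255, -0.1638, 0.1473]
eef_rot: [0.648, 0.762, -0.003, -0.001]
contact_force: [0.1, -0.0, -0.6]
opening: 0.865
finger_force: 0.0
```

```bash
python3 - <<'E'
from h import *
s=snap('scene');P=cloud(s);print(rect(P,(.625,-.1614),(.012,.03),.068),rect(P,(.634,-.2904),(.012,.03),.068))
st=avg(5);pose();goto((.625+.0005,-.1614-.003,.027),99.4,st)
E
```

```text
{'c': [625.4, -158.9], 'wh': [62.4, 100.3], 'short_deg': 8.6, 'z': 20.4, 'n': 548} {'c': [634.1, -288.1], 'wh': [64.6, 102.0], 'short_deg': -3.6, 'z': 20.2, 'n': 856}
t 31.32 pos [ 0.6273 -0.1593  0.1529] yaw 99.53 tilt 0.09 F [ 0.2 -0.2  0.8] open 0.863 ff 0.0 q7 -0.21
goto [ 0.626 -0.164  0.027] dp [ -2.7   1.3 120.7] tw [-0.007  0.    -0.001]
```

Request:
{"api": "step_arm", "payload": {"motion": [{"dp":[-3,0,50],"twist":[0,0,0],"hand":0.73},{"dp":[-3,0,100],"twist":[0,0,0],"hand":0.73},{"dp":[-3,0,120],"twist":[0,0,0],"hand":0.73},{"dp":[-3,0,123],"twist":[0,0,0],"hand":0.73},{"dp":[-3,0,123],"twist":[0,0,0],"hand":0.73}]}}

```text
clock: 31.95
tool_pos: [0.6286, -0.1648, 0.0302]
eef_rot: [0.647, 0.762, -0.0, 0.002]
contact_force: [0.2, -0.5, 0.6]
opening: 0.866
finger_force: 0.0
```

Request:
{"api": "step_arm", "payload": {"motion": [{"dp":[0,0,0],"twist":[0,0,0],"hand":0.5},{"dp":[0,0,0],"twist":[0,0,0],"hand":0.5},{"dp":[0,0,0],"twist":[0,0,0],"hand":0.5}]}}

```text
clock: 32.33
tool_pos: [0.6273, -0.1654, 0.0287]
eef_rot: [0.647, 0.762, -0.001, 0.001]
contact_force: [-0.3, 0.5, 0.1]
opening: 0.755
finger_force: 0.0
```

Request:
{"api": "step_arm", "payload": {"motion": [{"dp":[0,0,0],"twist":[0,0,0],"hand":-1},{"dp":[0,0,0],"twist":[0,0,0],"hand":-1},{"dp":[0,0,0],"twist":[0,0,0],"hand":-1},{"dp":[0,0,0],"twist":[0,0,0],"hand":-1}]}}

```text
clock: 32.83
tool_pos: [0.627, -0.1654, 0.0283]
eef_rot: [0.647, 0.762, -0.001, 0.001]
contact_force: [-1.2, -0.3, 2.2]
opening: 0.656
finger_force: 45.0
```

```bash
python3 - <<'E'
from h import *
st=pose();c=np.array([.625,-.1614]);d=np.radians(99.4);print('off along y',(c-st['tool_pos'][:2])@[np.cos(d),np.sin(d)])
E
```

```text
t 32.83 pos [ 0.627  -0.1654  0.0283] yaw 99.34 tilt 0.17 F [-1.2 -0.3  2.2] open 0.656 ff 45.0 q7 -0.3
off along y 0.0042363433221310875
```

Request:
{"api": "step_arm", "payload": {"motion": [{"dp":[0,0,-40],"twist":[0,0,0.03],"hand":-1},{"dp":[0,0,-90],"twist":[0,0,0.06],"hand":-1},{"dp":[0,0,-140],"twist":[0,0,0.1],"hand":-1},{"dp":[0,0,-172],"twist":[0,0,0.134],"hand":-1},{"dp":[0,0,-172],"twist":[0,0,0.134],"hand":-1}]}}

```text
clock: 33.45
tool_pos: [0.6288, -0.1646, 0.2025]
eef_rot: [0.697, 0.717, 0.0, 0.003]
contact_force: [-0.2, 0.6, -2.7]
opening: 0.651
finger_force: 45.0
```

Request:
{"api": "step_arm", "payload": {"motion": [{"dp":[58,-11,0],"twist":[0,0,0],"hand":-1},{"dp":[116,-22,0],"twist":[0,0,0],"hand":-1},{"dp":[174,-33,0],"twist":[0,0,0],"hand":-1},{"dp":[232,-44,0],"twist":[0,0,0],"hand":-1},{"dp":[287,-54,0],"twist":[0,0,0],"hand":-1}]}}

```text
clock: 34.08
tool_pos: [0.5633, 0.1219, 0.1975]
eef_rot: [0.696, 0.718, -0.003, -0.0]
contact_force: [0.6, 0.1, -1.4]
opening: 0.656
finger_force: 45.0
```

Request:
{"api": "step_arm", "payload": {"motion": [{"dp":[0,0,30],"twist":[0,0,0],"hand":-1},{"dp":[0,0,45],"twist":[0,0,0],"hand":-1},{"dp":[0,0,45],"twist":[0,0,0],"hand":-1},{"dp":[0,0,45],"twist":[0,0,0],"hand":-1},{"dp":[0,0,45],"twist":[0,0,0],"hand":-1}]}}

```text
clock: 34.7
tool_pos: [0.5655, 0.1199, 0.1552]
eef_rot: [0.697, 0.717, -0.001, 0.001]
contact_force: [0.2, -0.2, -1.2]
opening: 0.657
finger_force: 45.0
```

```bash
python3 - <<'E'
from h import *
st=avg(4,True);pose();goto(at(ST[2]-.0042*ey,.1083),A0,st)
E
```

```text
[0.5655 0.1199 0.1552]
[0.5655 0.1201 0.1552]
[0.5654 0.1201 0.1552]
[0.5653 0.1202 0.1551]
t 34.9 pos [0.5652 0.1203 0.155 ] yaw 91.64 tilt 0.14 F [ 0.6  0.3 -1.3] open 0.654 ff 45.0 q7 -0.85
goto [0.565 0.12  0.108] dp [-0.1 -0.4 46.9] tw [ 0.     0.002 -0.001]
```

Request:
{"api": "step_arm", "payload": {"motion": [{"dp":[0,0,15],"twist":[0,0,0],"hand":-1},{"dp":[0,0,25],"twist":[0,0,0],"hand":-1},{"dp":[0,0,32],"twist":[0,0,0],"hand":-1},{"dp":[0,0,37],"twist":[0,0,0],"hand":-1},{"dp":[0,0,39],"twist":[0,0,0],"hand":-1}]}}

```text
clock: 35.52
tool_pos: [0.565, 0.1207, 0.1159]
eef_rot: [0.697, 0.717, -0.001, 0.001]
contact_force: [-2.2, -0.7, 6.3]
opening: 0.649
finger_force: 45.0
```

Request:
{"api": "step_arm", "payload": {"motion": [{"dp":[0,0,3],"twist":[0,0,0],"hand":-1},{"dp":[0,0,6],"twist":[0,0,0],"hand":-1},{"dp":[0,0,8],"twist":[0,0,0],"hand":-1},{"dp":[0,0,9],"twist":[0,0,0],"hand":-1}]}}

```text
clock: 36.02
tool_pos: [0.5652, 0.1205, 0.1082]
eef_rot: [0.697, 0.717, -0.001, 0.001]
contact_force: [-3.4, -2.5, 21.8]
opening: 0.649
finger_force: 45.0
```

```bash
python3 - <<'E'
from h import *
pose()
E
```

```text
t 36.02 pos [0.5652 0.1205 0.1082] yaw 91.65 tilt 0.18 F [-3.4 -2.5 21.8] open 0.649 ff 45.0 q7 -0.9
```

Request:
{"api": "step_arm", "payload": {"motion": [{"dp":[0,0,7],"twist":[0,0,0],"hand":0.73},{"dp":[0,0,7],"twist":[0,0,0],"hand":0.73},{"dp":[0,0,7],"twist":[0,0,0],"hand":0.73},{"dp":[0,0,-40],"twist":[0,0,0],"hand":0.73},{"dp":[0,0,-95],"twist":[0,0,0],"hand":0.73}]}}

```text
clock: 36.65
tool_pos: [0.5642, 0.12, 0.2016]
eef_rot: [0.697, 0.717, -0.003, -0.0]
contact_force: [1.6, -0.9, 0.4]
opening: 0.869
finger_force: 0.0
```

Request:
{"api": "step_arm", "payload": {"motion": [{"dp":[-36,5,-40],"twist":[0,0,0],"hand":0.73},{"dp":[-72,10,-80],"twist":[0,0,0],"hand":0.73},{"dp":[-108,15,-120],"twist":[0,0,0],"hand":0.73},{"dp":[-120,20,-160],"twist":[0,0,0],"hand":0.73},{"dp":[-120,20,-160],"twist":[0,0,0],"hand":0.73}]}}

```text
clock: 37.28
tool_pos: [0.5903, 0.0005, 0.3643]
eef_rot: [0.698, 0.716, 0.001, 0.003]
contact_force: [0.1, 0.6, -0.4]
opening: 0.87
finger_force: 0.0
```

```bash
python3 - <<'E'
from h import *
st=avg(3);s=snap('wrist','w6.png');P=cloud(s,True)
for i in(1,2,3):print(i,plane(P,ST[i],1.65,(.075,.12)))
s=snap('scene');P=cloud(s);print(rect(P,(.634,-.2904),(.012,.03),.068))
pose();goto((.634,-.2934,.15),84.6)
E
```

```text
1 slopes -0.001 0.003 z 0.0987 n 2621
2 slopes 0.002 0.004 z 0.0987 n 2924
3 slopes -0.001 0.001 z 0.0813 n 2551
{'c': [635.2, -288.0], 'wh': [62.8, 102.7], 'short_deg': -4.1, 'z': 20.2, 'n': 850}
t 37.52 pos [0.5877 0.002  0.3603] yaw 91.75 tilt 0.28 F [ 0.2 -0.1 -0.9] open 0.866 ff 0.0 q7 -0.44
goto [ 0.634 -0.293  0.15 ] dp [-296.1   38.2  210.9] tw [-0.004  0.003  0.125]
```

Request:
{"api": "step_arm", "payload": {"motion": [{"dp":[-60,8,10],"twist":[0,0,0.03],"hand":0.73},{"dp":[-120,16,40],"twist":[0,0,0.06],"hand":0.73},{"dp":[-180,24,80],"twist":[0,0,0.09],"hand":0.73},{"dp":[-235,31,100],"twist":[0,0,0.125],"hand":0.73},{"dp":[-290,38,125],"twist":[0,0,0.125],"hand":0.73}]}}

```text
clock: 38.15
tool_pos: [0.6333, -0.2799, 0.2393]
eef_rot: [0.74, 0.673, -0.002, -0.0]
contact_force: [1.0, -0.1, 0.6]
opening: 0.865
finger_force: 0.0
```

Request:
{"api": "step_arm", "payload": {"motion": [{"dp":[0,0,30],"twist":[0,0,0],"hand":0.73},{"dp":[0,0,60],"twist":[0,0,0],"hand":0.73},{"dp":[0,0,86],"twist":[0,0,0],"hand":0.73},{"dp":[0,0,86],"twist":[0,0,0],"hand":0.73},{"dp":[0,0,86],"twist":[0,0,0],"hand":0.73}]}}

```text
clock: 38.78
tool_pos: [0.6339, -0.2787, 0.1558]
eef_rot: [0.74, 0.673, -0.001, 0.001]
contact_force: [-0.1, -0.7, -0.2]
opening: 0.865
finger_force: 0.0
```

```bash
python3 - <<'E'
from h import *
st=avg(5);pose();goto((.634,-.2904-.003,.027),84.6,st)
E
```

```text
t 39.02 pos [ 0.6339 -0.2793  0.1564] yaw 84.5 tilt 0.19 F [-0.7  0.4  0. ] open 0.869 ff 0.0 q7 -0.2
goto [ 0.634 -0.293  0.027] dp [-14.    1.1 129.5] tw [ 0.001  0.003 -0.001]
```

Request:
{"api": "step_arm", "payload": {"motion": [{"dp":[-14,1,40],"twist":[0,0,0],"hand":0.73},{"dp":[-14,1,90],"twist":[0,0,0],"hand":0.73},{"dp":[-14,1,120],"twist":[0,0,0],"hand":0.73},{"dp":[-14,1,129],"twist":[0,0,0],"hand":0.73},{"dp":[-14,1,129],"twist":[0,0,0],"hand":0.73}]}}

```text
clock: 39.65
tool_pos: [0.6334, -0.2935, 0.0269]
eef_rot: [0.74, 0.672, -0.001, 0.001]
contact_force: [0.8, -0.2, 0.1]
opening: 0.866
finger_force: 0.0
```

Request:
{"api": "step_arm", "payload": {"motion": [{"dp":[0,0,0],"twist":[0,0,0],"hand":0.5},{"dp":[0,0,0],"twist":[0,0,0],"hand":0.5},{"dp":[0,0,0],"twist":[0,0,0],"hand":0.5}]}}

```text
clock: 40.02
tool_pos: [0.6334, -0.2937, 0.0273]
eef_rot: [0.74, 0.672, -0.001, 0.001]
contact_force: [0.5, 0.6, -1.0]
opening: 0.751
finger_force: 0.0
```

Request:
{"api": "step_arm", "payload": {"motion": [{"dp":[0,0,0],"twist":[0,0,0],"hand":-1},{"dp":[0,0,0],"twist":[0,0,0],"hand":-1},{"dp":[0,0,0],"twist":[0,0,0],"hand":-1},{"dp":[0,0,0],"twist":[0,0,0],"hand":-1}]}}

```text
clock: 40.52
tool_pos: [0.6332, -0.2936, 0.0267]
eef_rot: [0.74, 0.672, -0.001, 0.001]
contact_force: [-0.8, -0.5, 4.6]
opening: 0.654
finger_force: 45.0
```

```bash
python3 - <<'E'
from h import *
st=pose();c=np.array([.634,-.2904]);d=np.radians(84.6);o=(c-st['tool_pos'][:2])@[np.cos(d),np.sin(d)];print('off along y',o)
goto(at(ST[3]-o*ey,.2),A0)
E
```

```text
t 40.52 pos [ 0.6332 -0.2936  0.0267] yaw 84.49 tilt 0.16 F [-0.8 -0.5  4.6] open 0.654 ff 45.0 q7 -0.25
off along y 0.0033083754703586024
goto [0.661 0.124 0.2  ] dp [ 417.5  -12.4 -174.4] tw [-0.     0.003 -0.125]
```

Request:
{"api": "step_arm", "payload": {"motion": [{"dp":[0,0,-40],"twist":[0,0,-0.03],"hand":-1},{"dp":[0,0,-90],"twist":[0,0,-0.06],"hand":-1},{"dp":[0,0,-140],"twist":[0,0,-0.1],"hand":-1},{"dp":[0,0,-174],"twist":[0,0,-0.125],"hand":-1},{"dp":[0,0,-174],"twist":[0,0,-0.125],"hand":-1}]}}

```text
clock: 41.15
tool_pos: [0.6345, -0.2933, 0.203]
eef_rot: [0.697, 0.717, -0.0, 0.003]
contact_force: [0.7, 0.2, -0.6]
opening: 0.65
finger_force: 45.0
```

Request:
{"api": "step_arm", "payload": {"motion": [{"dp":[50,5,0],"twist":[0,0,0],"hand":-1},{"dp":[100,10,0],"twist":[0,0,0],"hand":-1},{"dp":[155,15,0],"twist":[0,0,0],"hand":-1},{"dp":[210,20,0],"twist":[0,0,0],"hand":-1},{"dp":[265,25,0],"twist":[0,0,0],"hand":-1}]}}

```text
clock: 41.78
tool_pos: [0.6491, -0.0262, 0.1973]
eef_rot: [0.697, 0.717, -0.003, -0.001]
contact_force: [1.1, 0.4, -1.2]
opening: 0.655
finger_force: 45.0
```

Request:
{"api": "step_arm", "payload": {"motion": [{"dp":[50,5,0],"twist":[0,0,0],"hand":-1},{"dp":[100,10,0],"twist":[0,0,0],"hand":-1},{"dp":[151,15,0],"twist":[0,0,0],"hand":-1},{"dp":[151,15,30],"twist":[0,0,0],"hand":-1},{"dp":[151,15,45],"twist":[0,0,0],"hand":-1}]}}

```text
clock: 42.4
tool_pos: [0.6589, 0.1231, 0.1506]
eef_rot: [0.696, 0.718, -0.004, -0.0]
contact_force: [0.3, -0.4, -1.0]
opening: 0.653
finger_force: 45.0
```

Request:
{"api": "step_arm", "payload": {"motion": [{"dp":[0,0,0],"twist":[0,0,0],"hand":-1},{"dp":[0,0,0],"twist":[0,0,0],"hand":-1},{"dp":[0,0,0],"twist":[0,0,0],"hand":-1}]}}

```text
clock: 42.78
tool_pos: [0.6616, 0.1234, 0.1553]
eef_rot: [0.697, 0.717, -0.001, 0.001]
contact_force: [-0.2, -0.0, -1.3]
opening: 0.655
finger_force: 45.0
```

```bash
python3 - <<'E'
from h import *
st=avg(4,True);pose();goto(at(ST[3]-.0033*ey,.1067),A0,st)
E
```

```text
[0.6616 0.1234 0.1553]
[0.6616 0.1235 0.1552]
[0.6615 0.1236 0.1551]
[0.6613 0.1237 0.155 ]
t 42.98 pos [0.6612 0.1237 0.1548] yaw 91.65 tilt 0.14 F [ 0.6 -0.5 -1.4] open 0.65 ff 45.0 q7 -0.7
goto [0.661 0.124 0.107] dp [ 0.2 -0.6 48.5] tw [ 0.     0.002 -0.001]
```

Request:
{"api": "step_arm", "payload": {"motion": [{"dp":[0,-0.5,15],"twist":[0,0,0],"hand":-1},{"dp":[0,-0.5,26],"twist":[0,0,0],"hand":-1},{"dp":[0,-0.5,34],"twist":[0,0,0],"hand":-1},{"dp":[0,-0.5,38],"twist":[0,0,0],"hand":-1},{"dp":[0,-0.5,40],"twist":[0,0,0],"hand":-1}]}}

```text
clock: 43.6
tool_pos: [0.6605, 0.1239, 0.1146]
eef_rot: [0.697, 0.717, -0.001, 0.001]
contact_force: [-1.4, 0.1, 6.7]
opening: 0.653
finger_force: 45.0
```

Request:
{"api": "step_arm", "payload": {"motion": [{"dp":[0,0,3],"twist":[0,0,0],"hand":-1},{"dp":[0,0,6],"twist":[0,0,0],"hand":-1},{"dp":[0,0,8],"twist":[0,0,0],"hand":-1},{"dp":[0,0,9],"twist":[0,0,0],"hand":-1}]}}

```text
clock: 44.1
tool_pos: [0.6608, 0.1237, 0.1067]
eef_rot: [0.697, 0.717, -0.001, 0.001]
contact_force: [-3.3, -1.7, 14.4]
opening: 0.654
finger_force: 45.0
```

```bash
python3 - <<'E'
from h import *
pose()
E
```

```text
t 44.1 pos [0.6608 0.1237 0.1067] yaw 91.65 tilt 0.16 F [-3.3 -1.7 14.4] open 0.654 ff 45.0 q7 -0.73
```

Request:
{"api": "step_arm", "payload": {"motion": [{"dp":[0,0,1.5],"twist":[0,0,0],"hand":-1},{"dp":[0,0,1.5],"twist":[0,0,0],"hand":-1}]}}

```text
clock: 44.35
tool_pos: [0.6608, 0.1237, 0.1067]
eef_rot: [0.697, 0.717, -0.001, 0.001]
contact_force: [-4.3, -2.9, 17.9]
opening: 0.653
finger_force: 45.0
```

Request:
{"api": "step_arm", "payload": {"motion": [{"dp":[0,0,-1],"twist":[0,0,0],"hand":0.73},{"dp":[0,0,-1],"twist":[0,0,0],"hand":0.73},{"dp":[0,0,-1],"twist":[0,0,0],"hand":0.73},{"dp":[0,0,-40],"twist":[0,0,0],"hand":0.73},{"dp":[0,0,-95],"twist":[0,0,0],"hand":0.73}]}}

```text
clock: 44.98
tool_pos: [0.6593, 0.1233, 0.1976]
eef_rot: [0.697, 0.717, -0.003, -0.001]
contact_force: [1.5, -0.6, 0.6]
opening: 0.867
finger_force: 0.0
```

Request:
{"api": "step_arm", "payload": {"motion": [{"dp":[-36,-24,-45],"twist":[0,0,0],"hand":0.73},{"dp":[-72,-48,-90],"twist":[0,0,0],"hand":0.73},{"dp":[-108,-72,-135],"twist":[0,0,0],"hand":-1},{"dp":[-130,-96,-180],"twist":[0,0,0],"hand":-1},{"dp":[-130,-96,-200],"twist":[0,0,0],"hand":-1}]}}

```text
clock: 45.6
tool_pos: [0.5679, -0.0107, 0.4016]
eef_rot: [0.698, 0.716, -0.001, 0.002]
contact_force: [0.1, 1.1, -0.6]
opening: 0.549
finger_force: 0.0
```

```bash
python3 - <<'E'
from h import *
st=avg(6);pose();s=snap('wrist','w7.png');P=cloud(s,True)
for i in(1,2,3):print(i,plane(P,ST[i],1.65,(.075,.12)))
# lid: inner+outer edge geometry in processor y
d=P[...,:2]-ST[2];a=d@ex;b=d@ey
for x0 in(-.1,.1):
  for z0 in np.arange(.09,.27,.02):
    m=(abs(a-x0)<.03)&(abs(P[...,2]-z0)<.01)&(b>.05)&(b<.2)
    if m.sum()>5:print(x0,round(z0,2),'b',np.round(np.percentile(b[m],[2,50,98]),3),m.sum())
for c in('side','scene'):
  s=snap(c);Q=cloud(s);d=Q[...,:2]-ST[2];a=d@ex;b=d@ey
  for z0 in np.arange(.03,.27,.02):
    m=(abs(a)<.1)&(abs(Q[...,2]-z0)<.01)&(b>.07)&(b<.2)
    if m.sum()>5:print(c,round(z0,2),'b',np.round(np.percentile(b[m],[2,50,98]),3),round(Q[...,2][m].max(),3),m.sum())
E
```

```text
t 45.9 pos [ 0.5681 -0.0082  0.3976] yaw 91.72 tilt 0.26 F [-0.2  0.4  0.3] open 0.275 ff 0.0 q7 -0.4
1 slopes -0.004 0.001 z 0.0988 n 2281
2 slopes -0.002 0.002 z 0.0988 n 2468
3 slopes -0.003 0.001 z 0.0988 n 2280
-0.1 0.09 b [0.053 0.085 0.115] 2107
-0.1 0.11 b [0.054 0.057 0.058] 56
0.1 0.09 b [0.053 0.086 0.116] 2116
0.1 0.11 b [0.053 0.057 0.059] 61
side 0.03 b [0.089 0.091 0.093] 0.038 422
side 0.07 b [0.12 0.12 0.12] 0.08 6
side 0.09 b [0.121 0.123 0.125] 0.1 494
side 0.11 b [0.122 0.124 0.126] 0.12 601
side 0.13 b [0.122 0.124 0.126] 0.14 601
side 0.15 b [0.124 0.125 0.127] 0.16 627
side 0.17 b [0.124 0.126 0.128] 0.18 655
side 0.19 b [0.126 0.128 0.129] 0.2 704
side 0.21 b [0.127 0.129 0.131] 0.22 722
side 0.23 b [0.095 0.121 0.132] 0.24 2230
side 0.25 b [0.101 0.117 0.119] 0.25 259
scene 0.07 b [0.078 0.086 0.088] 0.08 11
scene 0.09 b [0.071 0.092 0.119] 0.099 1061
scene 0.23 b [0.096 0.12  0.131] 0.24 344
scene 0.25 b [0.096 0.11  0.129] 0.252 548
```

View pics/w7.png

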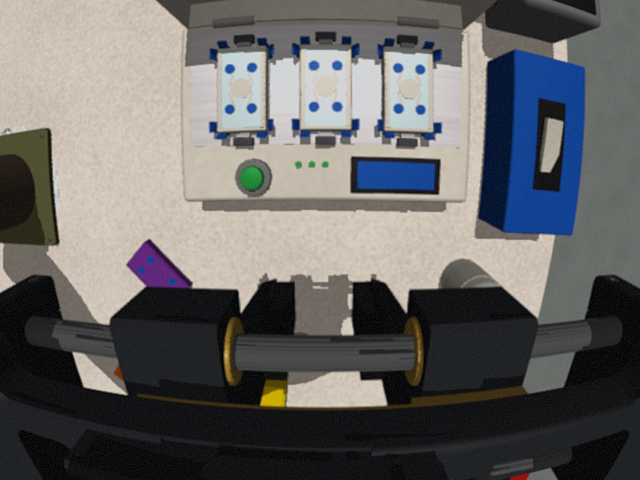

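All three fresh cassettes are seated: tops at 98.8 mm with slopes of 0.004 or less. Pictured at (243,88), (325,85) and (408,88) with the button at (251,178). The lid fit gives θ≈1.635 with the hinge 86 mm behind the station line. Next I go behind the lid.

```bash
cat >> h.py <<'E'
def lidtcp(th,s=.135,gap=0,hb=.0857):
    b=hb-s*np.cos(th)+(.036+gap)*np.sin(th); z=.084+s*np.sin(th)+(.036+gap)*np.cos(th)
    p=ST[2]+(b+.009)*ey; return (p[0],p[1],z+.022)
E
python3 - <<'E'
from h import *
p=lidtcp(1.635,gap=.016);print(p);goto((p[0],p[1],.39),A0);goto(p,A0)
E
```

```text
(np.float64(0.5604296120780129), np.float64(0.27929003087236864), np.float64(0.23738555522397975))
goto [0.56  0.279 0.39 ] dp [287.5   0.8   7.3] tw [-0.003  0.002  0.001]
goto [0.56  0.279 0.237] dp [287.9   1.3 159.9] tw [-0.003  0.002  0.001]
```

Request:
{"api": "step_arm", "payload": {"motion": [{"dp":[58,0,0],"twist":[0,0,0],"hand":-1},{"dp":[116,0,0],"twist":[0,0,0],"hand":-1},{"dp":[174,0,0],"twist":[0,0,0],"hand":-1},{"dp":[232,0,0],"twist":[0,0,0],"hand":-1},{"dp":[290,0,0],"twist":[0,0,0],"hand":-1}]}}

```text
clock: 46.68
tool_pos: [0.5599, 0.2833, 0.3977]
eef_rot: [0.697, 0.717, -0.002, 0.001]
contact_force: [1.4, -0.0, -0.7]
opening: 0.003
finger_force: 0.0
```

Request:
{"api": "step_arm", "payload": {"motion": [{"dp":[0,0,0],"twist":[0,0,0],"hand":-1},{"dp":[0,0,0],"twist":[0,0,0],"hand":-1},{"dp":[0,0,40],"twist":[0,0,0],"hand":-1},{"dp":[0,0,70],"twist":[0,0,0],"hand":-1},{"dp":[0,0,70],"twist":[0,0,0],"hand":-1}]}}

```text
clock: 47.3
tool_pos: [0.56, 0.2781, 0.3262]
eef_rot: [0.698, 0.716, -0.004, 0.001]
contact_force: [0.6, -0.5, 0.4]
opening: 0.006
finger_force: 0.0
```

```bash
python3 - <<'E'
from h import *
st=avg(6);pose();p=lidtcp(1.635,gap=.016);goto(p,A0,st)
E
```

```text
t 47.6 pos [0.5606 0.2816 0.3299] yaw 91.63 tilt 0.1 F [0.3 1.  0.2] open 0.001 ff 0.0 q7 -0.9
goto [0.56  0.279 0.237] dp [-0.7 -0.2 91.6] tw [-0.001  0.003 -0.002]
```

Request:
{"api": "step_arm", "payload": {"motion": [{"dp":[0,0,30],"twist":[0,0,0],"hand":-1},{"dp":[0,0,60],"twist":[0,0,0],"hand":-1},{"dp":[0,0,85],"twist":[0,0,0],"hand":-1},{"dp":[0,0,91],"twist":[0,0,0],"hand":-1},{"dp":[0,0,91],"twist":[0,0,0],"hand":-1}]}}

```text
clock: 48.22
tool_pos: [0.5603, 0.2815, 0.2382]
eef_rot: [0.697, 0.717, -0.001, 0.001]
contact_force: [0.1, -0.3, 0.7]
opening: 0.003
finger_force: 0.0
```

```bash
python3 - <<'E'
from h import *
st=avg(4);pose()
for th in np.linspace(1.6,0,14):
    p=np.array(lidtcp(th));d=R.from_quat(st['eef_rot']).inv().apply(p-st['tool_pos'])*1000;print(round(th,2),np.round(d,0))
E
```

```text
t 48.42 pos [0.5605 0.2816 0.2387] yaw 91.65 tilt 0.1 F [0.7 0.4 0.4] open 0.002 ff 0.0 q7 -0.97
1.6 [-23.  -0.  -1.]
1.48 [-40.  -0.  -5.]
1.35 [-57.  -0.  -7.]
1.23 [-74.  -0.  -7.]
1.11 [-91.  -0.  -4.]
0.98 [-108.   -0.    0.]
0.86 [-124.   -0.    7.]
0.74 [-139.   -0.   15.]
0.62 [-152.   -0.   26.]
0.49 [-165.   -0.   37.]
0.37 [-176.   -0.   51.]
0.25 [-185.   -0.   65.]
0.12 [-192.   -0.   81.]
0.0 [-198.   -0.   97.]
```

Request:
{"api": "step_arm", "payload": {"motion": [{"dp":[-10,0,0],"twist":[0,0,0],"hand":-1},{"dp":[-17,0,0],"twist":[0,0,0],"hand":-1},{"dp":[-24,0,-1],"twist":[0,0,0],"hand":-1},{"dp":[-32,0,-3],"twist":[0,0,0],"hand":-1},{"dp":[-40,0,-5],"twist":[0,0,0],"hand":-1}]}}

```text
clock: 49.05
tool_pos: [0.5612, 0.2429, 0.2429]
eef_rot: [0.696, 0.718, 0.001, -0.001]
contact_force: [2.2, 5.4, -2.9]
opening: 0.007
finger_force: 2.4
```

Request:
{"api": "step_arm", "payload": {"motion": [{"dp":[-8,0,-1],"twist":[0,0,0],"hand":-1},{"dp":[-17,0,-2],"twist":[0,0,0],"hand":-1},{"dp":[-25,0,-2],"twist":[0,0,0],"hand":-1},{"dp":[-34,0,-2],"twist":[0,0,0],"hand":-1}]}}

```text
clock: 49.55
tool_pos: [0.5621, 0.2086, 0.245]
eef_rot: [0.696, 0.718, 0.0, -0.0]
contact_force: [0.8, 4.8, -1.2]
opening: 0.002
finger_force: 2.1
```

```bash
python3 - <<'E'
from h import *
pose();s=snap('side');Q=cloud(s);d=Q[...,:2]-ST[2];a=d@ex;b=d@ey
for z0 in np.arange(.09,.27,.02):
    m=(abs(a+.1)<.05)&(abs(Q[...,2]-z0)<.01)&(b>-.05)&(b<.2)
    if m.sum()>5:print(round(z0,2),'b',np.round(np.percentile(b[m],[2,50,98]),3))
E
```

```text
t 49.55 pos [0.5621 0.2086 0.245 ] yaw 91.73 tilt 0.06 F [ 0.8  4.8 -1.2] open 0.002 ff 2.1 q7 -0.89
0.09 b [0.116 0.119 0.122]
0.11 b [0.11  0.115 0.12 ]
0.13 b [0.103 0.108 0.113]
0.15 b [0.096 0.101 0.105]
0.17 b [0.089 0.094 0.099]
0.19 b [0.082 0.087 0.092]
0.21 b [0.076 0.08  0.084]
0.23 b [0.037 0.071 0.078]
0.25 b [0.063 0.068 0.072]
```

Request:
{"api": "step_arm", "payload": {"motion": [{"dp":[-8,0,1],"twist":[0,0,0],"hand":-1},{"dp":[-17,0,3],"twist":[0,0,0],"hand":-1},{"dp":[-25,0,5],"twist":[0,0,0],"hand":-1},{"dp":[-34,0,7],"twist":[0,0,0],"hand":-1},{"dp":[-42,0,10],"twist":[0,0,0],"hand":-1}]}}

```text
clock: 50.22
tool_pos: [0.5633, 0.1644, 0.2345]
eef_rot: [0.697, 0.717, -0.001, 0.001]
contact_force: [-0.2, 4.5, -0.2]
opening: 0.004
finger_force: 1.7
```

Request:
{"api": "step_arm", "payload": {"motion": [{"dp":[-8,0,4],"twist":[0,0,0],"hand":-1},{"dp":[-16,0,8],"twist":[0,0,0],"hand":-1},{"dp":[-23,0,12],"twist":[0,0,0],"hand":-1},{"dp":[-30,0,17],"twist":[0,0,0],"hand":-1},{"dp":[-36,0,23],"twist":[0,0,0],"hand":-1}]}}

```text
clock: 50.85
tool_pos: [0.5644, 0.1279, 0.2115]
eef_rot: [0.697, 0.717, -0.002, 0.001]
contact_force: [-1.2, 1.1, 3.4]
opening: 0.001
finger_force: 1.8
```

```bash
python3 - <<'E'
from h import *
st=pose()
for th in np.linspace(.55,-.02,11):
    p=np.array(lidtcp(th));d=R.from_quat(st['eef_rot']).inv().apply(p-st['tool_pos'])*1000;print(round(th,2),np.round(d,0))
E
```

```text
t 50.85 pos [0.5644 0.1279 0.2115] yaw 91.64 tilt 0.24 F [-1.2  1.1  3.4] open 0.001 ff 1.8 q7 -0.82
0.55 [-5.  0.  4.]
0.49 [-11.   0.  10.]
0.44 [-16.   0.  16.]
0.38 [-21.   0.  22.]
0.32 [-26.   0.  29.]
0.26 [-30.   0.  36.]
0.21 [-34.   0.  43.]
0.15 [-37.   0.  50.]
0.09 [-40.   0.  57.]
0.04 [-42.   1.  65.]
-0.02 [-45.   1.  72.]
```

Request:
{"api": "step_arm", "payload": {"motion": [{"dp":[-5,0,4],"twist":[0,0,0],"hand":-1},{"dp":[-11,0,10],"twist":[0,0,0],"hand":-1},{"dp":[-16,0,16],"twist":[0,0,0],"hand":-1},{"dp":[-21,0,22],"twist":[0,0,0],"hand":-1},{"dp":[-26,0,29],"twist":[0,0,0],"hand":-1}]}}

```text
clock: 51.48
tool_pos: [0.565, 0.1023, 0.1824]
eef_rot: [0.697, 0.717, -0.002, 0.001]
contact_force: [0.1, -0.0, 2.7]
opening: 0.002
finger_force: 1.4
```

Request:
{"api": "step_arm", "payload": {"motion": [{"dp":[-4,0,6],"twist":[0,0,0],"hand":-1},{"dp":[-8,0,13],"twist":[0,0,0],"hand":-1},{"dp":[-11,0,20],"twist":[0,0,0],"hand":-1},{"dp":[-14,0,27],"twist":[0,0,0],"hand":-1},{"dp":[-16,0,34],"twist":[0,0,0],"hand":-1}]}}

```text
clock: 52.1
tool_pos: [0.5654, 0.0861, 0.1484]
eef_rot: [0.697, 0.717, -0.002, 0.001]
contact_force: [-1.2, -2.0, 3.6]
opening: 0.005
finger_force: 1.3
```

Request:
{"api": "step_arm", "payload": {"motion": [{"dp":[-1,0,3],"twist":[0,0,0],"hand":-1},{"dp":[-1,0,5],"twist":[0,0,0],"hand":-1},{"dp":[-1,0,7],"twist":[0,0,0],"hand":-1}]}}

```text
clock: 52.48
tool_pos: [0.5656, 0.0858, 0.1424]
eef_rot: [0.697, 0.717, -0.001, 0.001]
contact_force: [-3.0, -3.3, 19.8]
opening: 0.005
finger_force: 9.7
```

```bash
python3 - <<'E'
from h import *
pose()
for c in('scene','side'):
  s=snap(c);Q=cloud(s);d=Q[...,:2]-ST[2];a=d@ex;b=d@ey
  for b0 in(-.05,0,.05,.09):
    m=(abs(a-.11)<.04)&(abs(b-b0)<.012)&(Q[...,2]>.05)&(Q[...,2]<.2)
    if m.sum():print(c,b0,round(np.median(Q[...,2][m]),4),m.sum())
E
```

```text
t 52.48 pos [0.5656 0.0858 0.1424] yaw 91.65 tilt 0.19 F [-3.  -3.3 19.8] open 0.005 ff 9.7 q7 -0.84
scene -0.05 0.1226 348
scene 0 0.1223 327
scene 0.05 0.122 294
scene 0.09 0.1216 148
side -0.05 0.1197 288
side 0 0.1194 357
side 0.05 0.1193 348
side 0.09 0.0912 983
```

The lid is closed: its face is level at 120 mm and it resists with 20 N. Now the start button at (483,17) mm, top about 102 mm.

Request:
{"api": "step_arm", "payload": {"motion": [{"dp":[0,0,-30],"twist":[0,0,0],"hand":-1},{"dp":[-33,-42,-40],"twist":[0,0,0],"hand":-1},{"dp":[-66,-85,-40],"twist":[0,0,0],"hand":-1},{"dp":[-66,-85,-20],"twist":[0,0,0],"hand":-1},{"dp":[-66,-85,-10],"twist":[0,0,0],"hand":-1}]}}

```text
clock: 53.2
tool_pos: [0.4824, 0.0179, 0.1518]
eef_rot: [0.697, 0.717, -0.001, 0.0]
contact_force: [0.3, -0.3, 0.5]
opening: 0.004
finger_force: 0.0
```

```bash
python3 - <<'E'
from h import *
st=avg(6);pose();goto((.483,.0174,.124),A0,st)
s=snap('scene');Q=cloud(s);d=Q[...,:2]-ST[2];a=d@ex;b=d@ey
for b0 in(-.05,0,.05):
    m=(abs(a-.11)<.04)&(abs(b-b0)<.012)&(Q[...,2]>.05)&(Q[...,2]<.2);print(round(np.median(Q[...,2][m]),4))
E
```

```text
t 53.5 pos [0.4831 0.0183 0.1525] yaw 91.7 tilt 0.1 F [-0.8  0.   0.3] open 0.008 ff 0.0 q7 -0.86
goto [0.483 0.017 0.124] dp [-0.9  0.2 27.8] tw [-0.001  0.002  0.001]
0.1219
0.1219
0.1221
```

Request:
{"api": "step_arm", "payload": {"motion": [{"dp":[-1,0,20],"twist":[0,0,0],"hand":-1},{"dp":[-1,0,27],"twist":[0,0,0],"hand":-1},{"dp":[-1,0,30],"twist":[0,0,0],"hand":-1},{"dp":[-1,0,33],"twist":[0,0,0],"hand":-1},{"dp":[-1,0,35],"twist":[0,0,0],"hand":-1}]}}

```text
clock: 54.18
tool_pos: [0.4824, 0.0165, 0.1181]
eef_rot: [0.697, 0.717, -0.001, 0.001]
contact_force: [-5.1, -1.3, 29.2]
opening: 0.006
finger_force: 14.1
```

Request:
{"api": "step_arm", "payload": {"motion": [{"dp":[0,0,1],"twist":[0,0,0],"hand":-1},{"dp":[0,0,1],"twist":[0,0,0],"hand":-1}]}}

```text
clock: 54.42
tool_pos: [0.4824, 0.0165, 0.1182]
eef_rot: [0.697, 0.717, -0.001, 0.002]
contact_force: [-5.4, -1.1, 22.2]
opening: 0.003
finger_force: 11.3
```

Bottomed: 22–29 N against a 5 N spring, 6 mm below first touch. I'll retreat and do a last check.

Request:
{"api": "step_arm", "payload": {"motion": [{"dp":[0,0,-20],"twist":[0,0,0],"hand":-1},{"dp":[-10,0,-70],"twist":[0,0,0],"hand":-1},{"dp":[-60,0,-120],"twist":[0,0,0],"hand":-1},{"dp":[-110,0,-170],"twist":[0,0,0],"hand":-1},{"dp":[-110,0,-200],"twist":[0,0,0],"hand":-1}]}}

```text
clock: 55.05
tool_pos: [0.4856, -0.0966, 0.3178]
eef_rot: [0.699, 0.715, -0.002, 0.001]
contact_force: [0.9, -0.2, 0.3]
opening: 0.004
finger_force: 0.0
```

Request:
{"api": "step_arm", "payload": {"motion": [{"dp":[0,0,0],"twist":[0,0,0],"hand":-1},{"dp":[0,0,0],"twist":[0,0,0],"hand":-1},{"dp":[0,0,0],"twist":[0,0,0],"hand":-1},{"dp":[0,0,0],"twist":[0,0,0],"hand":-1}]}}

```text
clock: 55.55
tool_pos: [0.4854, -0.0924, 0.3156]
eef_rot: [0.696, 0.718, -0.002, -0.0]
contact_force: [0.2, 0.4, 0.9]
opening: 0.007
finger_force: 0.0
```

```bash
python3 - <<'E'
from h import *
pose();s=snap('scene','end.png');Q=cloud(s);d=Q[...,:2]-ST[2];a=d@ex;b=d@ey
for b0 in(-.05,0,.05):
    m=(abs(a-.11)<.04)&(abs(b-b0)<.012)&(Q[...,2]>.05)&(Q[...,2]<.2);print(round(np.median(Q[...,2][m]),4))
E
```

```text
t 55.55 pos [ 0.4854 -0.0924  0.3156] yaw 91.75 tilt 0.21 F [0.2 0.4 0.9] open 0.007 ff 0.0 q7 -0.37
0.1221
0.1219
0.122
```

View pics/end.png

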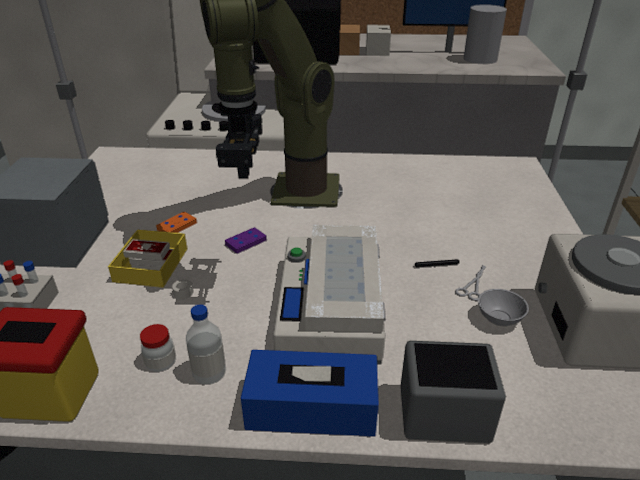

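Lid closed at (345,270), spent stack in the tray at (148,250). The tape roll near (181,289) is in shadow, so I check it by depth before handing in.

```bash
python3 - <<'E'
from h import *
for c in('scene','side'):
    s=snap(c);print(rect(cloud(s),(.5355,-.253),(.015,.03),.04))
print(r.finish_job())
E
```

```text
{'c': [537.3, -252.1], 'wh': [46.6, 48.2], 'short_deg': -60.9, 'z': 24.6, 'n': 241}
{'c': [536.0, -251.8], 'wh': [45.5, 50.2], 'short_deg': 29.4, 'z': 23.2, 'n': 168}
the job is handed in; nothing more can be done
None
```

The job is done and handed in, though no verdict came back: all three spent cassettes are in the waste tray, all three fresh ones are seated level, the lid is closed and the start button was pressed to its stop.

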